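Latch the lens case shut

ROBOT

A 7-joint arm with a two-finger parallel gripper is mounted at the origin on the work surface. World frame = base frame: x ahead of the robot, y to its left, z up, the work surface at z = 0. Lengths are in mm, angles in rad, forces in N, time in s.
With the tool pointing down it reaches from about 425 to 800 mm from the base axis. Payload 8.3 kg.
Tool frame: the origin (TCP) lies between the finger pads; the fingertips stand 22 mm ahead of it and the grasp point (between the pads) lies 3 mm ahead of it; z points along the fingers, y is the direction in which the jaws open and shut (so a half turn about z gives the same grasp; the last joint's range is limited). The gripper opens to 85 mm and grips with 20 to 120 N. Pads are 22 mm wide; open, the fingers measure 114 mm over their backs; the gripper's body (76 mm by 85 mm) begins 54 mm behind the grasp point. The pads swing forward as they close: fully open they stand 13 mm farther back than shut.
Start: joints at [-1.405, 0.383, 0.016, 1.37, -0.006, 1.388, -0.046], TCP at [141.705, 608.707, 253.279] pointing down, gripper open.
Joint ranges: [-2.95, 2.95], [-0.25, 2.06], [-1.52, 1.56], [0.18, 2.33], [-1.44, 4.58], [0.02, 2.06], [-3.01, 3.01]. Speed limits (rad/s): [2.39, 2.39, 3.01, 3.01, 3.14, 3.14, 3.14].

INTERFACE

Orientations are given as a 3x3 rotation matrix whose columns are the frame's x, y, z axes.
In Python, from station import r, vision gives the robot as it stands.
- The arm moves only by the shell command python3 -m pendant 'ROWS' [FORCE]. ROWS is JSON, a list of rows, each an object of numbers: "x", "y", "z": the shift along the tool's x, y, z in units of 30 mm (1.0 is 30 mm); "wx", "wy", "wz": the turn, a rotation vector about the tool's x, y, z in units of 6 degrees (1.0 is 6 degrees); "grip": the opening, from -1 (shut) to 1 (fully open), so that 0 is half open. In form: [{"x": .., "y": .., "z": .., "wx": .., "wy": .., "wz": .., "grip": ..}, ...]. A call has 1 to 5 rows; each row is the pose to reach, as a shift and turn from the pose measured when the call began, along the tool's axes at that moment; what a row does not reach only later rows make up. A row lasts 1/10 s, in which the tool goes at most 50 mm and 8.59 degrees, less where a joint would pass 70% of its speed; a pose out of reach is approached as far as the arm can. A call with a gripper value outside its range is refused whole. The fingers move at their own pace and stop on an object; FORCE is the grip in N (left out, the last holds). Time passes only in rows, so rows that repeat a pose let the fingers close. It gives the time, the measured TCP pose, the force and the opening at its end, in the units of the state.
- r.read_state(): the state, without advancing time (a new reading comes with each control period).
- vision.grab_frame(name): name is "scene" or "side" or "wrist"; returns the picture (420x560x3 uint8, red, green, blue); there is no depth.
- vision.camera_info(name): a dict with "fx", "fy", "cx", "cy" (pixels), "extrinsics" (4x4, takes a point from camera to world coordinates). Camera axes: x right, y up, looking along -z (the intrinsics and any distortion apply to the point x, -y, -z); pixel columns grow to the right and rows downward; lengths in mm; the calibration is good to about 2 mm. A picture is of the moment at which its call begins: read the wrist's pose just before it. camera_info takes no time and is no camera call; for the wrist camera it gives the pose at the moment of the call.
- r.hand_in(): hands the job in, once; it reports no verdict.
The state is a dict: "clock": time; "joint_positions": joint angles; "qd": joint speeds; "effort": joint torques, N m; "tcp_pos": TCP position; "tool_rot": TCP orientation; "ft_force": force on the tool from outside, world axes, zero at the start; "torque": the same for the moment, N m; "width": finger opening in mm.
Only numpy, scipy, OpenCV 4.12 (cv2) and the standard library are available. Lean on these libraries where they do the work, as an engineer would, in place of code of your own. Each camera call takes 0.05 s, during which the arm holds its last target.

TASK

The pale grey lens case stands ajar on its hinge edge. Hook its latch claw over the keeper so that the bar drops into the keeper's slot, feeling for the slot rather than pressing hard on top of it, then swing the lever right over and press it down, firmly but gently, until it bears on its rubber stop and the case is held shut. Leave the things around the case where they are.

Things in the scene. Friction and masses are not known exactly. Their poses are not given: they have to be found in the camera images.
- latch_pivot (a point): Pivot axis of the latch lever, at the middle of the case's top, 14 mm above the flat top. Axes (also the case's): x level, square to the split, towards the keeper; y along the case's width, parallel to all latch hinges; z up. Bracket cheeks reach 21 mm to either side and 20 mm above the top; else the top is free for 85 mm either side of the latch.
- case_foot (a point): Under the middle of a pale grey two-shell hard case, at table height: 180 mm deep (x), 300 mm wide (y), 150 mm tall, fixed to the table, standing on its hinge edge. The shell at -x is fixed and carries the lever; the one at +x is hinged at the bottom, carries the keeper and stands about 12 mm ajar at the top.
- keeper_mark (a point): On the hinged shell, same axes as latch_pivot when shut: where the bar's centre nominally seats in the keeper, 5 mm above the top. In the slot the bar's centre is at this height within 3 mm. A bar that has missed lies on lip or ridge, its centre 7 to 8 mm above this point; over 15 N there spoils the keeper. Pulled towards the lever in the slot, the bar catches under the lip.
- slot_mouth (a point): On the hinged shell: nominal middle of the keeper's mouth, 2 mm beyond keeper_mark in x, 10 mm above the top. Keeper: steel slot across y, 22 mm wide in y, mouth 6.8 mm, between a lip (lever side, leaning 15 degrees away from the lever, 5 mm thick) and a ridge (10 mm thick), both 10 mm tall. Screw-adjusted: it really stands up to 5 mm nearer or farther in x, not shown here; feel for it.
- lever_tip (a point): A point on the lever's centre line, 60 mm from the pivot (2 mm short of the end of the handle). The handle is a flat steel plate 22 mm wide and 4 mm thick. The claw is hinged on the lever 16 mm from the pivot, 5 degrees from the line to this point, on the keeper's side when upright.
- lever (a joint): Lever angle, rad: 0 leans 45 degrees towards the keeper, 0.785 upright, 2.356 lying level, away from the keeper. Stiff: stays where left, starts near upright. Hooked, it goes taut at 0.4 to 1.2 and draws the shell against a sprung gasket: 3 to 15 N at the handle's end. Dead centre is near 2.26; past it the lever holds but does not fall home: press it onto its stop (5 to 15 N; over 25 N bends it).
- stop_mark (a point): Nominal top of the lever's stop, 12 mm above the case top: a rubber-tipped screw, 10 mm thick, standing on the fixed shell under the folded-down handle, 50 mm from the pivot. Its real height is set by hand and is up to 3 mm above or below this point, which does not show it, so the lever comes home anywhere between 2.29 and 2.42 rad: feel for it.
- shell (a joint): Angle of the hinged shell, rad: about 0.085 ajar as it starts; anywhere from -0.04 to 0.04 when latched, by the keeper's adjustment (the foam gasket takes up the rest).
- claw_pin (a point): Middle of the claw's finger grip: a steel pin 8 mm thick, 34 mm long, along y, to be pinched by its two ends from above; a 12 mm wide stem joins it to the claw. Axes fixed to the claw: x from its hinge to its tip, y along the pin, z from bar to pin. The pin is 62 mm along x, 16 mm along z from the hinge. The claw starts folded up along the handle; let go while leaning out, it drops by its weight.
- claw_bar (a point): Middle of the claw's bar, which hooks behind the lip: 5 mm thick, 22 mm long, along y, 25 mm below the pin (claw's -z). Axes as claw_pin. Claw and lever are a two-link chain moving only in the plane square to y: moving the pin in that plane swings the lever along.
- spray: Clear spray bottle, 42 mm in diameter, 105 mm tall, standing by the case; origin at its foot. Leave alone.
- mug: White mug, 76 mm wide, 90 mm tall, standing by the case; origin at its foot. Leave alone.
- drops: Small white jar of 28 mm diameter, 50 mm tall, standing on the fixed shell's top, about 115 mm to one side of the latch; origin at its foot. Leave alone.
- specs_case: Dark spectacle case 160 x 60 x 35 mm on the table beyond the case; origin under its middle. Leave alone.
- occluder: Black eye paddle lying on the table, 170 mm long, 6 mm thick. Leave alone.
- ruler: White ruler 160 x 28 x 5 mm lying on the table. Leave alone.
- driver: Small screwdriver, 130 mm, lying on the table beside the hinged shell. Leave alone.

How it is judged:
By the outcome, as a careful person would: the job done as asked, in the order asked, and still so for the second after the job is handed in, with the robot touching nothing.
It also fails if it takes over 72 s, if anything falls off the work surface, if the arm or the gripper's body presses on something with over 40 N, if the wrist force passes 120 N, or if a joint passes its speed limit or range.

## Working session

There is one attempt and no reset: what is moved stays moved. The work goes in short steps, Python scripts to look and compute and a shell command to move; the robot and the scene stay as the last step left them, time stands still between calls to the robot, and variables do not carry over. Pictures are saved under pics/ and viewed, and the job is handed in when it is done.

```bash
ls; mkdir -p pics; python3 - <<'E'
from station import r, vision
import cv2, numpy as np
s=r.read_state(); print({k:np.round(v,3).tolist() for k,v in s.items()})
for n in ("scene","side","wrist"):
    i=vision.camera_info(n); print(n,{k:np.round(v,3).tolist() if not isinstance(v,str) else v for k,v in i.items()})
    cv2.imwrite(f"pics/{n}0.png",cv2.cvtColor(vision.grab_frame(n),cv2.COLOR_RGB2BGR))
E
```

```text
pics
{'clock': 0.0, 'joint_positions': [-1.405, 0.384, 0.016, 1.371, -0.006, 1.388, -0.047], 'qd': [0.0, 0.002, 0.0, 0.0, 0.001, -0.0, -0.001], 'effort': [0.001, -62.762, 0.844, -37.182, 0.016, 0.014, -0.0], 'tcp_pos': [141.628, 608.268, 252.287], 'tool_rot': [[-0.974, 0.227, -0.0], [0.227, 0.974, -0.002], [-0.0, -0.002, -1.0]], 'ft_force': [0.017, 0.065, -0.269], 'torque': [-0.026, -0.033, 0.025], 'width': 85.518}
scene {'fx': 431.918, 'fy': 431.918, 'cx': 279.326, 'cy': 210.028, 'extrinsics': [[-0.709, -0.587, 0.39, 1067.416], [0.705, -0.583, 0.403, 511.608], [-0.009, 0.561, 0.828, 1209.625], [0.0, 0.0, 0.0, 1.0]]}
side {'fx': 534.847, 'fy': 534.847, 'cx': 275.528, 'cy': 213.868, 'extrinsics': [[-0.923, 0.286, -0.258, 222.642], [-0.385, -0.71, 0.59, 818.908], [-0.014, 0.644, 0.765, 1199.359], [0.0, 0.0, 0.0, 1.0]]}
wrist {'fx': 333.564, 'fy': 333.564, 'cx': 281.686, 'cy': 206.512, 'extrinsics': [[0.227, -0.941, -0.252, 77.033], [0.974, 0.218, 0.061, 623.925], [-0.002, -0.259, 0.966, 372.549], [0.0, 0.0, 0.0, 1.0]]}
```

View pics/scene0.png

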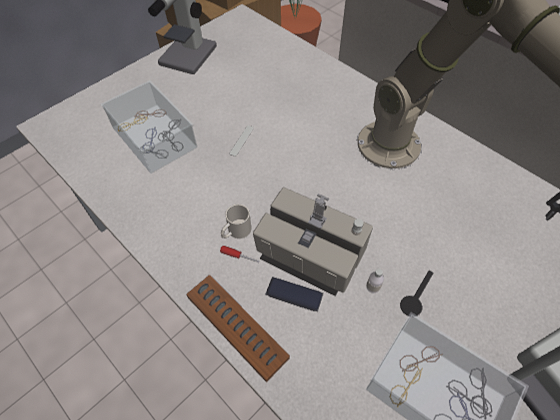

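View pics/side0.png

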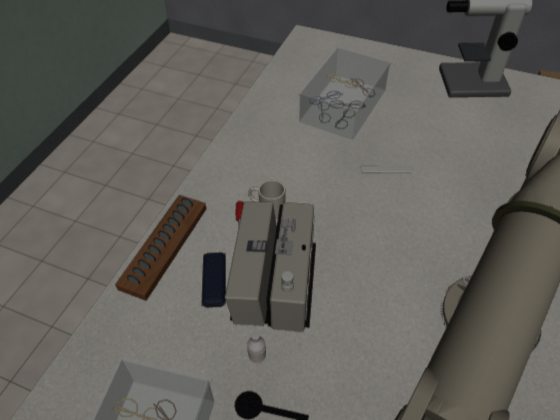

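View pics/wrist0.png

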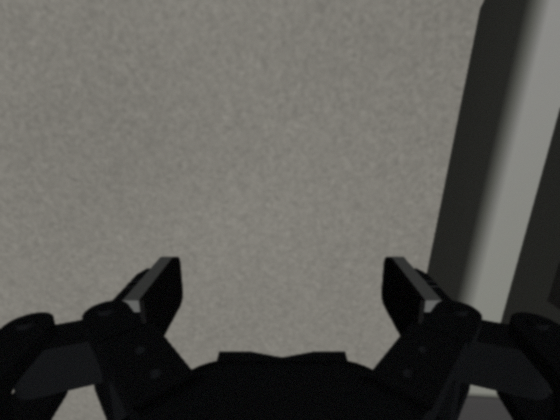

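```bash
cat > h.py <<'E'
import numpy as np, cv2
from station import r, vision
def grab(n,f):
    i=vision.camera_info(n); im=cv2.cvtColor(vision.grab_frame(n),cv2.COLOR_RGB2BGR); cv2.imwrite(f"pics/{f}.png",im); np.save(f"pics/{f}.npy",i["extrinsics"]); return im
def ray(n,px,E=None):
    i=vision.camera_info(n); E=np.array(i["extrinsics"]) if E is None else E
    d=np.array([(px[0]-i["cx"])/i["fx"],-(px[1]-i["cy"])/i["fy"],-1.])
    d=E[:3,:3]@d; return E[:3,3],d/np.linalg.norm(d)
def plane(n,px,z,E=None):
    o,d=ray(n,px,E); return o+d*(z-o[2])/d[2]
def tri(*a):
    A=np.zeros((3,3));b=np.zeros(3);R=[]
    for x in a:
        o,d=ray(*x); P=np.eye(3)-np.outer(d,d);A+=P;b+=P@o;R.append((o,d))
    p=np.linalg.solve(A,b); return p,[float(np.linalg.norm(np.cross(p-o,d))) for o,d in R]
def proj(n,p,E=None):
    i=vision.camera_info(n); E=np.array(i["extrinsics"]) if E is None else E
    q=E[:3,:3].T@(np.array(p)-E[:3,3]); return np.array([i["cx"]+i["fx"]*q[0]/-q[2], i["cy"]-i["fy"]*q[1]/-q[2]])
def crop(f,x,y,w,h,k,o):
    im=cv2.imread(f"pics/{f}.png")[y:y+h,x:x+w]; cv2.imwrite(f"pics/{o}.png",cv2.resize(im,None,fx=k,fy=k,interpolation=cv2.INTER_CUBIC))
E
python3 - <<'E'
from h import *
print(vision.camera_info("scene").keys())
crop("scene0",240,170,140,130,5,"sc1"); crop("side0",215,190,110,145,4,"sd1")
print(proj("scene",[0,0,0]),proj("side",[0,0,0]))
E
```

```text
dict_keys(['fx', 'fy', 'cx', 'cy', 'extrinsics'])
[387.71960661 144.39259724] [489.62784406 315.40120758]
```

View pics/sc1.png

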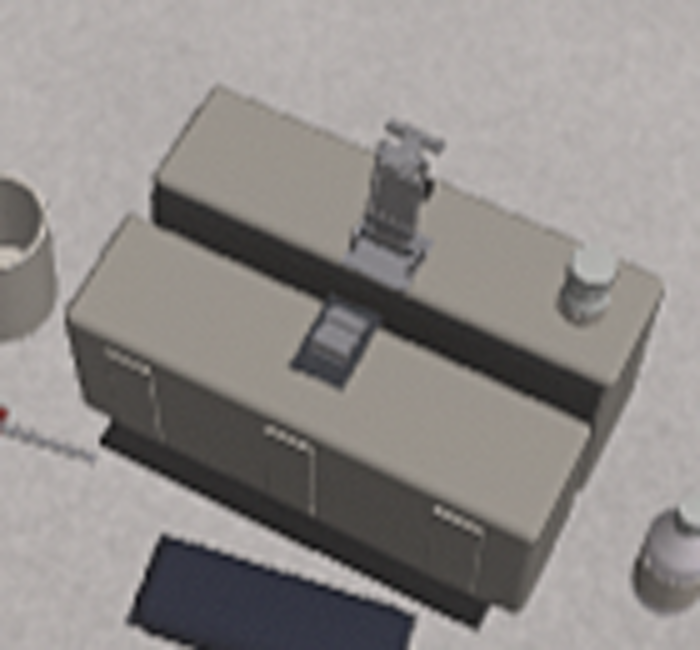

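View pics/sd1.png

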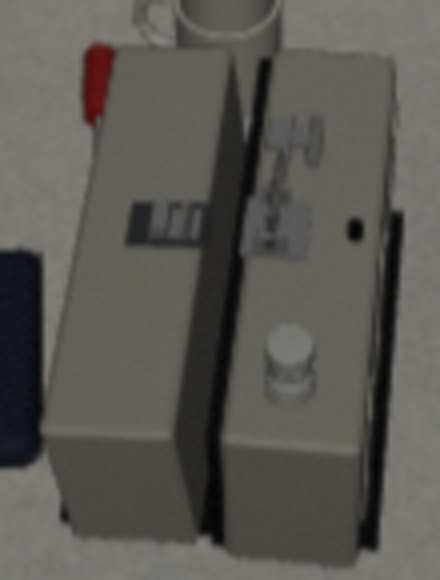

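```bash
python3 - <<'E'
from h import *
S=lambda x,y:(240+x/5,170+y/5)
D=lambda x,y:(215+x/4,190+y/4)
for nm,p in dict(A=(220,88),B=(662,287),C=(155,182),Dd=(608,385)).items(): print(nm,plane("scene",S(*p),150).round(1))
for nm,p in dict(A=(392,58),C=(270,55),B=(362,450),Dd=(222,440)).items(): print("side",nm,plane("side",D(*p),150).round(1))
for nm,p in dict(H1=(137,217),H2=(68,318),H3=(588,430),H4=(530,540)).items(): print(nm,plane("scene",S(*p),150).round(1))
print("keeper plate scene", [plane("scene",S(*p),150).round(1) for p in [(337,293),(383,313),(292,368),(345,387)]])
print("keeper plate side", [plane("side",D(*p),150).round(1) for p in [(137,203),(212,203),(125,243),(207,246)]])
print("tri pin", [tri(("scene",S(*a)),("side",D(*b))) for a,b in [((392,127),(315,118)),((438,145),(315,165)),((415,136),(315,141))]])
print("bracket scene",[plane("scene",S(*p),150).round(1) for p in [(350,265),(405,287),(432,240)]])
print("bracket side",[plane("side",D(*p),150).round(1) for p in [(247,200),(242,252),(311,205),(306,257)]])
E
```

```text
A [499.3 -53.5 150. ]
B [421.9 228.2 150. ]
C [576.4 -31.6 150. ]
Dd [494. 247. 150.]
side A [498.4 -56.9 150. ]
side C [573.  -29.7 150. ]
side B [413.8 224.3 150. ]
side Dd [489.2 248.  150. ]
H1 [601.3 -21.2 150. ]
H2 [677.3   0.8 150. ]
H3 [523.9 257.2 150. ]
H4 [597.3 277.5 150. ]
keeper plate scene [array([556.7,  98.4, 150. ]), array([547.9, 126.2, 150. ]), array([610.7, 114.3, 150. ]), array([598.6, 143.8, 150. ])]
keeper plate side [array([603.3, 113. , 150. ]), array([560.5,  95.7, 150. ]), array([597.5, 143.4, 150. ]), array([550.5, 126.8, 150. ])]
tri pin [(array([499.98910437,  80.97521445, 241.78385525]), [1.063736339670193, 1.06373633967014]), (array([488.76033602, 106.54406402, 235.6955579 ]), [0.8010354293090621, 0.8010354293090793]), (array([494.43628852,  93.75327676, 238.93089379]), [0.22093561976909842, 0.22093561976898912])]
bracket scene [array([537.4,  90.7, 150. ]), array([526.1, 123.4, 150. ]), array([490.9, 112.9, 150. ])]
bracket side [array([541.4,  85.4, 150. ]), array([529.1, 123. , 150. ]), array([503.4,  74.3, 150. ]), array([491.9, 112. , 150. ])]
```

```bash
cat >> h.py <<'E'
YAW=0.277
def setyaw(y):
    global YAW; YAW=y
def caseR(yaw=None):
    a=YAW if yaw is None else yaw; c,s=np.cos(a),np.sin(a)
    return np.array([[c,-s,0],[s,c,0],[0,0,1.]])
def goalR(tilt=0.,yaw=None): # tilt: deg about case y (+: fingers swing to -x_case)
    from scipy.spatial.transform import Rotation as Ro
    C=caseR(yaw); T=np.column_stack([-C[:,0],C[:,1],[0,0,-1]])
    return Ro.from_rotvec(np.deg2rad(tilt)*C[:,1]).as_matrix()@T
def step(p,R=None):
    from scipy.spatial.transform import Rotation as Ro
    s=r.read_state(); T=np.array(s["tool_rot"]); d=T.T@(np.array(p)-s["tcp_pos"])/30
    w=np.zeros(3) if R is None else np.rad2deg(Ro.from_matrix(T.T@R).as_rotvec())/6
    print("row xyz",d.round(3),"w",w.round(3))
def st():
    s=r.read_state(); print("t",round(s["clock"],2),"tcp",np.round(s["tcp_pos"],1),"F",np.round(s["ft_force"],2),"w",round(s["width"],1),"z",np.round(np.array(s["tool_rot"])[:,1:].T,3).tolist())
E
python3 - <<'E'
from h import *
step([523,102,330],goalR())
E
```

```text
row xyz [-16.208 -13.561  -2.562] w [-1.40e-02 -3.00e-03 -4.83e+00]
```

```bash
python3 -m pendant '[{"x":-0.6,"y":-0.5,"z":-1.6,"wz":0,"grip":0.4},{"x":-2,"y":-1.7,"z":-2.5,"wz":-1,"grip":0.4},{"x":-3.2,"y":-2.7,"z":-2.5,"wz":-2,"grip":0.4},{"x":-4.5,"y":-3.7,"z":-2.5,"wz":-3,"grip":0.4},{"x":-5.8,"y":-4.8,"z":-2.5,"wz":-4.83,"grip":0.4}]' 40; python3 - <<'E'
from h import *
st();step([523,102,330],goalR())
E
```

```text
t 0.15 tcp [141.6 608.4 252.5] F [-0.36 -0.04 -0.44] w 85.5 z [[0.227, 0.974, -0.002], [-0.0, -0.001, -1.0]]
row xyz [-16.208 -13.561  -2.562] w [-1.40e-02 -3.00e-03 -4.83e+00]schema error: expected keys x, y, z, wx, wy, wz, grip
```

All seven keys are needed in each row.

```bash
python3 -m pendant '[{"x":-0.6,"y":-0.5,"z":-1.6,"wx":0,"wy":0,"wz":0,"grip":0.4},{"x":-2,"y":-1.7,"z":-2.5,"wx":0,"wy":0,"wz":-1,"grip":0.4},{"x":-3.2,"y":-2.7,"z":-2.5,"wx":0,"wy":0,"wz":-2,"grip":0.4},{"x":-4.5,"y":-3.7,"z":-2.5,"wx":0,"wy":0,"wz":-3,"grip":0.4},{"x":-5.8,"y":-4.8,"z":-2.5,"wx":0,"wy":0,"wz":-4.83,"grip":0.4}]' 40; python3 - <<'E'
from h import *
st();step([523,102,330],goalR())
E
```

```text
clock: 0.65
tcp_pos: [272.2, 437.3, 328.0]
tool_rot: [[-0.974, -0.227, 0.0], [-0.227, 0.974, -0.001], [0.0, -0.001, -1.0]]
ft_force: [0.3, 1.1, 0.2]
width: 59.7
t 0.65 tcp [272.2 437.3 328. ] F [0.33 1.05 0.23] w 59.7 z [[-0.227, 0.974, -0.001], [0.0, -0.001, -1.0]]
row xyz [ -5.601 -12.783  -0.054] w [-0.01  -0.001 -0.455]
```

```bash
python3 -m pendant '[{"x":-0.6,"y":-1.4,"z":0,"wx":0,"wy":0,"wz":-0.45,"grip":0.4},{"x":-1.2,"y":-2.8,"z":0,"wx":0,"wy":0,"wz":-0.45,"grip":0.4},{"x":-1.8,"y":-4.2,"z":0,"wx":0,"wy":0,"wz":-0.45,"grip":0.4},{"x":-2.4,"y":-5.6,"z":0,"wx":0,"wy":0,"wz":-0.45,"grip":0.4},{"x":-3,"y":-7,"z":0,"wx":0,"wy":0,"wz":-0.45,"grip":0.4}]' ; python3 - <<'E'
from h import *
st();step([523,102,330],goalR())
E
```

```text
clock: 1.15
tcp_pos: [408.2, 251.4, 328.2]
tool_rot: [[-0.962, -0.273, 0.0], [-0.273, 0.962, -0.001], [0.0, -0.001, -1.0]]
ft_force: [0.7, 0.8, 0.1]
width: 60.0
t 1.15 tcp [408.2 251.4 328.2] F [0.65 0.8  0.12] w 60.0 z [[-0.273, 0.962, -0.001], [0.0, -0.001, -1.0]]
row xyz [-2.32  -5.836 -0.055] w [-0.007 -0.    -0.005]
```

```bash
python3 -m pendant '[{"x":-0.6,"y":-1.5,"z":0,"wx":0,"wy":0,"wz":0,"grip":0.4},{"x":-1.2,"y":-3,"z":0,"wx":0,"wy":0,"wz":0,"grip":0.4},{"x":-1.8,"y":-4.5,"z":0,"wx":0,"wy":0,"wz":0,"grip":0.4},{"x":-2.32,"y":-5.84,"z":0,"wx":0,"wy":0,"wz":0,"grip":0.4},{"x":-2.32,"y":-5.84,"z":0,"wx":0,"wy":0,"wz":0,"grip":0.4}]' ; python3 - <<'E'
from h import *
st();grab("wrist","w1"); grab("scene","s1"); st()
crop("s1",240,170,140,130,5,"s1c")
E
```

```text
clock: 1.65
tcp_pos: [525.4, 94.8, 328.1]
tool_rot: [[-0.965, -0.263, 0.001], [-0.263, 0.965, -0.004], [0.0, -0.004, -1.0]]
ft_force: [-0.4, 0.5, -0.4]
width: 59.9
t 1.65 tcp [525.4  94.8 328.1] F [-0.39  0.46 -0.37] w 59.9 z [[-0.263, 0.965, -0.004], [0.001, -0.004, -1.0]]
t 1.75 tcp [523.3 100.7 327.9] F [0.12 1.35 0.04] w 60.2 z [[-0.27, 0.963, -0.001], [-0.001, -0.001, -1.0]]
```

View pics/w1.png

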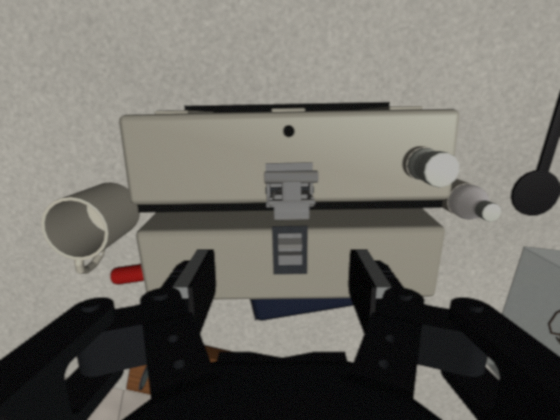

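View pics/s1c.png

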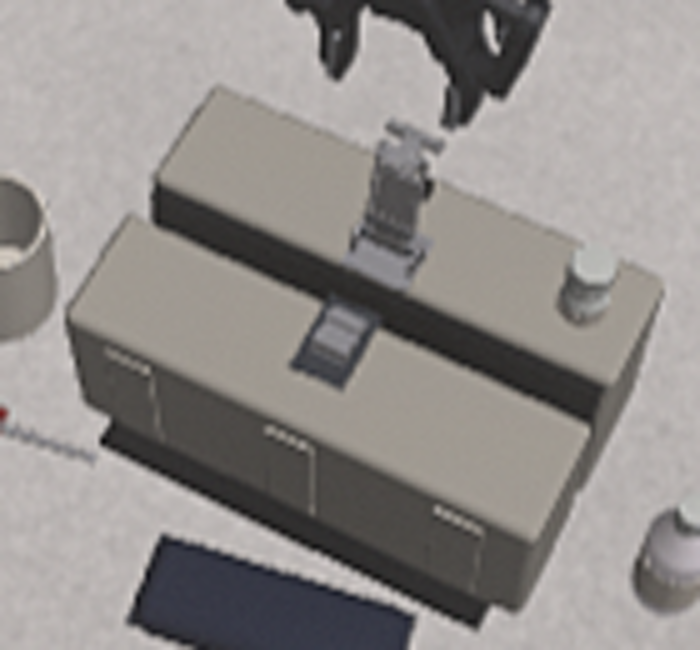

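```bash
python3 - <<'E'
from h import *
grab("wrist","w2"); st()
crop("w2",240,90,110,200,3,"w2c"); crop("w2",110,90,380,220,2,"w2d")
E
```

```text
t 1.8 tcp [522.8 102.2 327.9] F [ 0.51  0.88 -0.02] w 59.9 z [[-0.273, 0.962, -0.0], [-0.001, -0.001, -1.0]]
```

View pics/w2c.png

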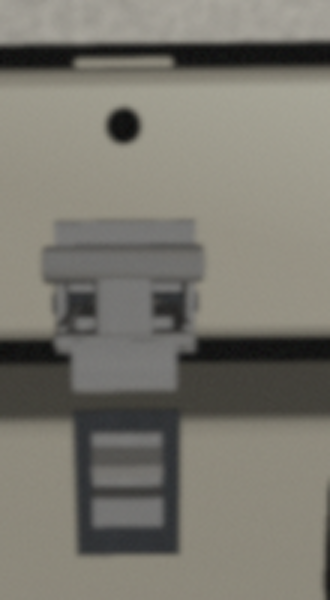

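View pics/w2d.png

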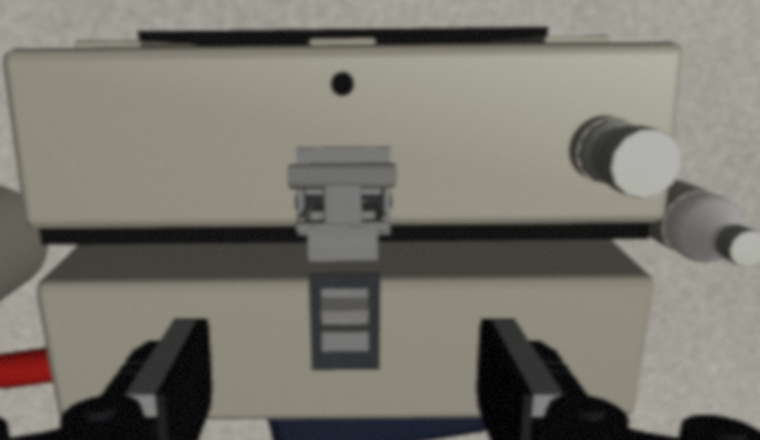

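```bash
python3 -m pendant '[{"x":-1.5,"y":0,"z":0.4,"wx":0,"wy":0,"wz":0,"grip":0.4},{"x":-3,"y":0,"z":0.8,"wx":0,"wy":0,"wz":0,"grip":0.4},{"x":-3.4,"y":0,"z":1,"wx":0,"wy":0,"wz":0,"grip":0.4},{"x":-3.4,"y":0,"z":1,"wx":0,"wy":0,"wz":0,"grip":0.4},{"x":-3.4,"y":0,"z":1,"wx":0,"wy":0,"wz":0,"grip":0.4}]' ; python3 - <<'E'
from h import *
st();grab("wrist","w3");st()
crop("w3",200,20,180,190,4,"w3c")
E2=np.load("pics/w2.npy")
S=lambda x,y:(240+x/5,170+y/5)
D=lambda x,y:(215+x/4,190+y/4)
W=lambda x,y:(240+x/3,90+y/3)
for a,b,w in [((415,136),(315,141),(124,264))]:
    print(tri(("wrist",W(*w),E2),("scene",S(*a))),tri(("wrist",W(*w),E2),("side",D(*b))))
print("pin ends at z238",plane("wrist",W(43,264),238,E2),plane("wrist",W(205,264),238,E2))
V=lambda x,y:(110+x/2,90+y/2)
print("w2 corners fixed", [plane("wrist",V(*p),150,E2).round(1) for p in [(8,55),(680,46),(30,225),(663,222)]])
print("w2 corners hinged", [plane("wrist",V(*p),150,E2).round(1) for p in [(42,285),(650,278)]])
print("bracket cheeks z170",[plane("wrist",W(*p),170,E2).round(1) for p in [(55,300),(198,300)]])
E
```

```text
clock: 2.3
tcp_pos: [620.1, 131.1, 297.7]
tool_rot: [[-0.962, -0.275, -0.002], [-0.275, 0.962, -0.001], [0.002, -0.0, -1.0]]
ft_force: [-0.6, -0.5, -0.4]
width: 60.0
t 2.3 tcp [620.1 131.1 297.7] F [-0.65 -0.49 -0.37] w 60.0 z [[-0.275, 0.962, -0.0], [-0.002, -0.001, -1.0]]
t 2.35 tcp [620.2 130.6 298.6] F [ 0.06 -0.83  0.17] w 59.5 z [[-0.274, 0.962, -0.0], [-0.0, -0.0, -1.0]]
(array([494.9869024 ,  93.63923077, 239.19591909]), [0.5226681013453555, 0.5226681013453093]) (array([494.95965061,  93.16838815, 238.50287447]), [0.42514411926689827, 0.4251441192665973])
pin ends at z238 [500.12865065  76.68031355 238.        ] [490.81875532 109.82111696 238.        ]
w2 corners fixed [array([498.7, -56.2, 150. ]), array([416.9, 221.7, 150. ]), array([571.6, -35.4, 150. ]), array([491.3, 245. , 150. ])]
w2 corners hinged [array([599.2, -25.5, 150. ]), array([518.2, 249.7, 150. ])]
bracket cheeks z170 [array([522.4,  80.3, 170. ]), array([511.4, 119.4, 170. ])]
```

View pics/w3c.png

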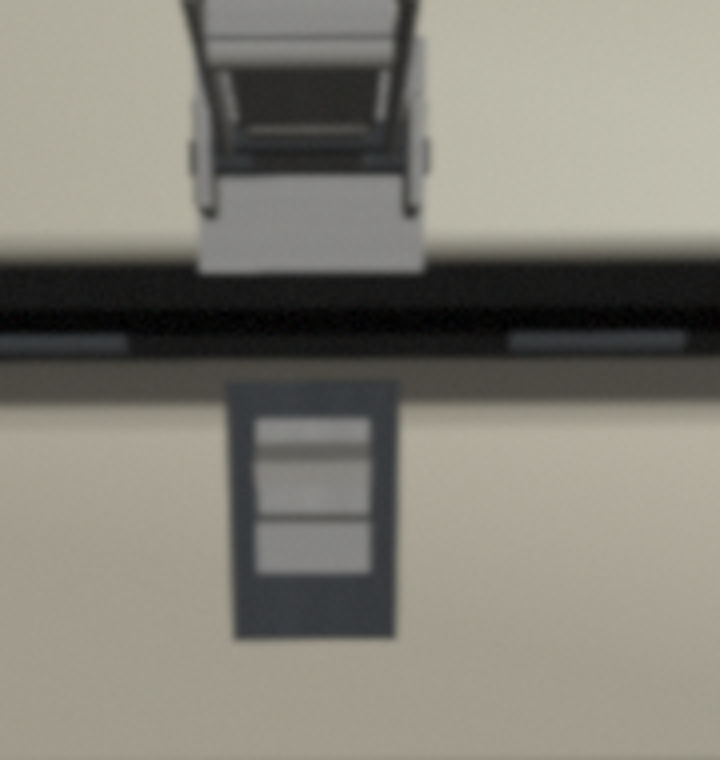

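```bash
python3 - <<'E'
from h import *
im=cv2.imread("pics/w3.png").astype(float).mean(2)
for y in range(112,170): print(y, im[y,266:290].mean().round(1), end=" | ")
print()
c=im[110:170,250:310]; c=np.clip((c-110)*5,0,255).astype(np.uint8); 
c=np.clip((im[110:170,250:310]-90)*3.0,0,255).astype(np.uint8)
cv2.imwrite("pics/w3e.png",cv2.resize(c,None,fx=10,fy=10,interpolation=cv2.INTER_CUBIC))
E3=np.load("pics/w3.npy"); print(E3[:3,3].round(1))
C=caseR(0.28)
for row in (124.5,131.3,135,141.5,149,150.3,163.3): 
    p=plane("wrist",(278.3,row),160,E3); print(row,p.round(1),(C.T@p).round(1))
print("pin case", (C.T@np.array([495.1,93.3,239])).round(1))
E
```

```text
112 70.6 | 113 70.8 | 114 68.1 | 115 62.5 | 116 59.4 | 117 59.0 | 118 59.5 | 119 59.3 | 120 59.7 | 121 59.6 | 122 60.6 | 123 69.3 | 124 94.2 | 125 121.1 | 126 132.4 | 127 133.9 | 128 133.7 | 129 128.9 | 130 116.3 | 131 101.9 | 132 95.3 | 133 94.4 | 134 99.9 | 135 112.8 | 136 124.8 | 137 129.3 | 138 129.8 | 139 130.4 | 140 130.8 | 141 132.4 | 142 134.2 | 143 134.8 | 144 135.2 | 145 134.7 | 146 133.9 | 147 125.8 | 148 106.4 | 149 91.5 | 150 104.1 | 151 123.2 | 152 130.8 | 153 132.0 | 154 132.1 | 155 132.0 | 156 132.2 | 157 131.9 | 158 132.0 | 159 132.1 | 160 131.9 | 161 130.5 | 162 119.3 | 163 93.2 | 164 68.3 | 165 60.3 | 166 59.4 | 167 59.0 | 168 59.6 | 169 59.2 | 
[556.5 113.7 418. ]
124.5 [561.9 112.5 160. ] [571.1 -47.2 160. ]
131.3 [566.7 113.8 160. ] [576.1 -47.2 160. ]
135 [569.4 114.6 160. ] [578.9 -47.2 160. ]
141.5 [574.  115.9 160. ] [583.7 -47.2 160. ]
149 [579.5 117.4 160. ] [589.4 -47.3 160. ]
150.3 [580.4 117.7 160. ] [590.3 -47.3 160. ]
163.3 [590.  120.4 160. ] [600.3 -47.3 160. ]
pin case [501.6 -47.2 239. ]
```

View pics/w3e.png

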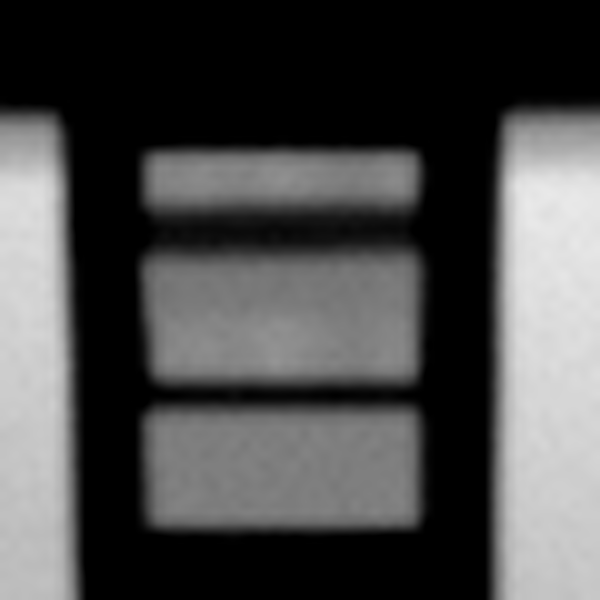

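```bash
python3 - <<'E'
from h import *
E3=np.load("pics/w3.npy");E2=np.load("pics/w2.npy")
C=caseR(0.28)
W=lambda x,y:(240+x/3,90+y/3)
for p in [(248.3,59.3),(307,59.3)]:
  print((C.T@plane("wrist",p,164,E3)).round(1))
for p in [(56,302),(198,300)]:
  print((C.T@plane("wrist",W(*p),164,E2)).round(1))
# fixed-shell features in w3: base plate edge row272, hinged shell
for p in [(312,272),(312,400)]: print((C.T@plane("wrist",(200+p[0]/4,20+p[1]/4),150,E3)).round(1))
for p in [(127,392),(127,410),(127,432),(127,447),(127,463),(127,487),(127,497),(127,527),(127,553)]:
  print("w2 keeper row",p[1],(C.T@plane("wrist",W(*p),160,E2)).round(1)[0],(C.T@plane("wrist",W(*p),150,E2)).round(1)[0])
for row in (383,417,445,460,486,513,521,573,637): 
  p=(278.3,20+row/4);print("w3",row,(C.T@plane("wrist",p,160,E3)).round(1)[0],(C.T@plane("wrist",p,150,E3)).round(1)[0])
crop("w2",250,150,70,130,8,"w2f"); crop("w3",240,10,80,80,8,"w3f")
E
```

```text
[526.4 -68.1 164. ]
[526.4 -26.7 164. ]
[526.1 -67.4 164. ]
[525.8 -26.2 164. ]
[544.4 -47.4 150. ]
[567.9 -47.5 150. ]
w2 keeper row 392 554.8 558.0
w2 keeper row 410 560.5 563.9
w2 keeper row 432 567.6 571.2
w2 keeper row 447 572.4 576.2
w2 keeper row 463 577.7 581.6
w2 keeper row 487 585.6 589.8
w2 keeper row 497 588.9 593.2
w2 keeper row 527 599.0 603.7
w2 keeper row 553 607.9 612.9
w3 383 564.8 564.7
w3 417 571.0 571.1
w3 445 576.1 576.5
w3 460 578.9 579.4
w3 486 583.7 584.4
w3 513 588.8 589.7
w3 521 590.3 591.2
w3 573 600.3 601.6
w3 637 612.8 614.6
```

View pics/w3f.png

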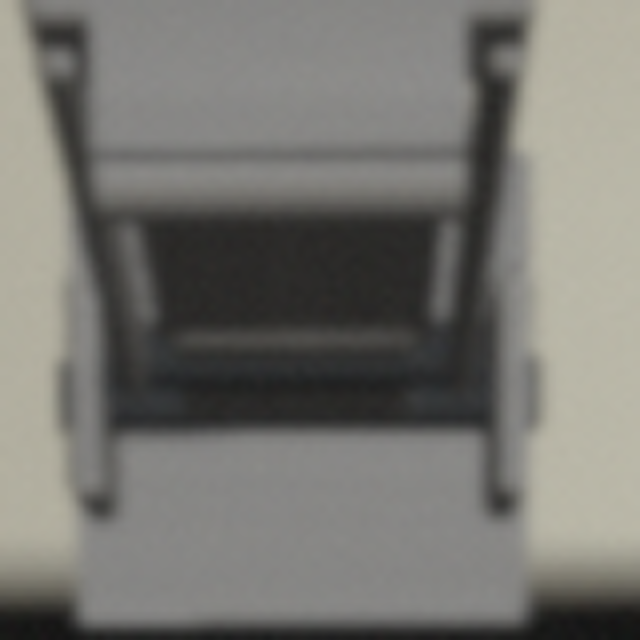

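View pics/w2f.png

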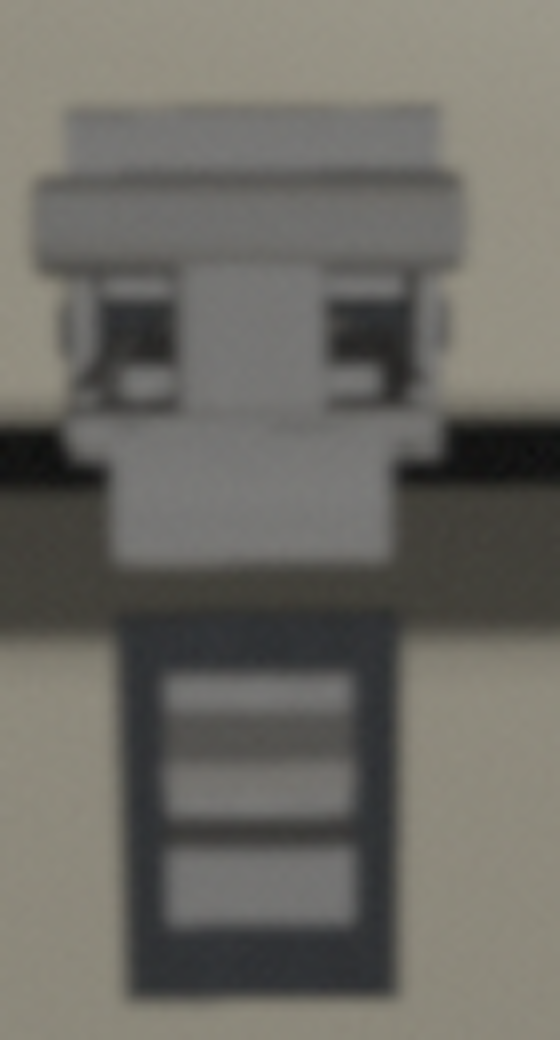

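```bash
cat >> h.py <<'E'
YAW=0.28
PIV=np.array([526.2,-47.2,164.])
def c2w(x,z,y=0.): return caseR()@(PIV+[x,y,z])
def w2c(p): return caseR().T@np.array(p)-PIV
def rot(a): return np.array([[np.cos(a),-np.sin(a)],[np.sin(a),np.cos(a)]])
def fk(th,al): # th lever joint, al claw x-dir elevation, returns hinge,pin,bar
    h=np.pi/4+th-np.deg2rad(5); H=16*np.array([np.cos(h),np.sin(h)])
    return H,H+rot(al)@[62,16],H+rot(al)@[62,-9]
def ik(P,off,sgn=1): # off=(62,16) for pin, (62,-9) bar; returns th,al with hinge above line
    P=np.array(P);L=np.hypot(*off);D=np.hypot(*P);g=np.arccos(np.clip((256+D*D-L*L)/(32*D),-1,1))
    h=np.arctan2(P[1],P[0])+sgn*g; H=16*np.array([np.cos(h),np.sin(h)]); v=P-H
    return h+np.deg2rad(5)-np.pi/4, np.arctan2(v[1],v[0])-np.arctan2(off[1],off[0])
E
python3 - <<'E'
from h import *
print("now cfg (elbow -):",[np.round(ik([-24.6,75],(62,16),s),3) for s in (1,-1)])
th0,al0=ik([-24.6,75],(62,16),-1)
step(c2w(-24.6,300-164),goalR()); step(c2w(-24.6,245-164),goalR())
for a in np.linspace(al0,np.deg2rad(0),9):
    H,P,B=fk(th0,a); print(np.rad2deg(a).round(1),P.round(1),B.round(1))
for z in (8,3,0,-3,-5,-8,-11,-13): 
    t,a=ik([61,z],(62,-9)); H,P,B=fk(t,a); print("bar z",z,"th",t.round(3),"al",np.rad2deg(a).round(1),P.round(1))
E
```

```text
now cfg (elbow -): [array([1.524, 1.553]), array([0.856, 1.717])]
row xyz [ 4.35  -0.056 -0.044] w [-0.001 -0.003 -0.025]
row xyz [ 4.349 -0.056  1.789] w [-0.001 -0.003 -0.025]
98.4 [-24.6  75. ] [ 0.1 78.6]
86.1 [-11.5  78.9] [13.5 77.2]
73.8 [ 2.2 80. ] [26.2 73. ]
61.5 [15.8 78.1] [37.8 66.2]
49.2 [28.7 73.4] [47.6 57. ]
36.9 [40.3 66. ] [55.3 46. ]
24.6 [50.  56.4] [60.4 33.6]
12.3 [57.4 44.8] [62.8 20.4]
0.0 [62.3 32. ] [62.3  7. ]
bar z 8 th 0.944 al 1.0 [60.6 33. ]
bar z 3 th 0.891 al -3.7 [62.6 27.9]
bar z 0 th 0.846 al -6.5 [63.8 24.8]
bar z -3 th 0.792 al -9.3 [65.1 21.7]
bar z -5 th 0.752 al -11.2 [65.9 19.5]
bar z -8 th 0.683 al -14.0 [67.  16.3]
bar z -11 th 0.607 al -16.7 [68.2 12.9]
bar z -13 th 0.552 al -18.5 [68.9 10.7]
```

```bash
python3 -m pendant '[{"x":1.5,"y":0,"z":0,"wx":0,"wy":0,"wz":0,"grip":0.4},{"x":3,"y":-0.06,"z":0,"wx":0,"wy":0,"wz":0,"grip":0.4},{"x":4.35,"y":-0.06,"z":0,"wx":0,"wy":0,"wz":0,"grip":0.4},{"x":4.35,"y":-0.06,"z":0.4,"wx":0,"wy":0,"wz":0,"grip":0.4},{"x":4.35,"y":-0.06,"z":0.4,"wx":0,"wy":0,"wz":0,"grip":0.4}]' 30; python3 - <<'E'
from h import *
st();grab("wrist","w4");st();step(c2w(-24.6,245-164),goalR())
crop("w4",120,20,320,300,2,"w4c")
E
```

```text
clock: 2.85
tcp_pos: [493.6, 93.2, 287.2]
tool_rot: [[-0.962, -0.275, 0.001], [-0.275, 0.962, 0.003], [-0.001, 0.002, -1.0]]
ft_force: [0.0, 0.7, 0.3]
width: 60.0
t 2.85 tcp [493.6  93.2 287.2] F [0.01 0.73 0.29] w 60.0 z [[-0.275, 0.962, 0.002], [0.001, 0.003, -1.0]]
t 2.9 tcp [494.5  93.6 287.4] F [-1.04  0.4  -0.06] w 59.6 z [[-0.275, 0.961, 0.001], [0.001, 0.002, -1.0]]
row xyz [-0.014 -0.017  1.414] w [ 0.014  0.011 -0.015]
```

View pics/w4c.png

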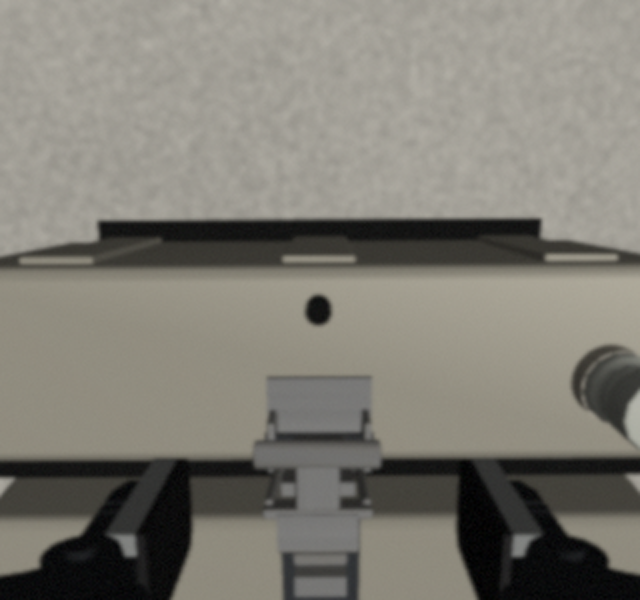

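```bash
python3 - <<'E'
from h import *
E2=np.load("pics/w2.npy");E4=np.load("pics/w4.npy")
p,e=tri(("wrist",(281.3,178),E2),("wrist",(278.2,247.3),E4)); print(p,e,w2c(p))
p,e=tri(("wrist",(278.2,247.3),E4),("scene",(323,197.2)),("side",(293.75,225.2))); print(p,e,w2c(p))
E
```

```text
[495.20019269  92.85006422 240.05915549] [0.2975156278911727, 0.29751562789122177] [-24.62552205  -0.41731126  76.05915549]
[494.87657855  93.31273095 239.0079153 ] [1.007490465277689, 0.7376045830587356, 0.42486328875020346] [-24.80867261   0.11676972  75.0079153 ]
```

```bash
python3 -m pendant '[{"x":-0.02,"y":-0.02,"z":0.7,"wx":0,"wy":0,"wz":0,"grip":0.3},{"x":-0.02,"y":-0.02,"z":1.2,"wx":0,"wy":0,"wz":0,"grip":0.2},{"x":-0.02,"y":-0.02,"z":1.4,"wx":0,"wy":0,"wz":0,"grip":0.2},{"x":-0.02,"y":-0.02,"z":1.4,"wx":0,"wy":0,"wz":0,"grip":0.2}]' 30; python3 - <<'E'
from h import *
grab("wrist","w5");st();grab("scene","s5");crop("s5",280,140,90,90,7,"s5c")
crop("w5",180,100,210,250,3,"w5c")
E
```

```text
clock: 3.3
tcp_pos: [495.5, 93.4, 244.9]
tool_rot: [[-0.961, -0.275, -0.001], [-0.275, 0.961, 0.001], [0.0, 0.001, -1.0]]
ft_force: [0.2, -0.5, 0.3]
width: 51.4
t 3.35 tcp [495.8  93.4 245.7] F [0.79 0.74 0.08] w 51.0 z [[-0.275, 0.961, 0.001], [0.001, 0.001, -1.0]]
```

View pics/w5c.png

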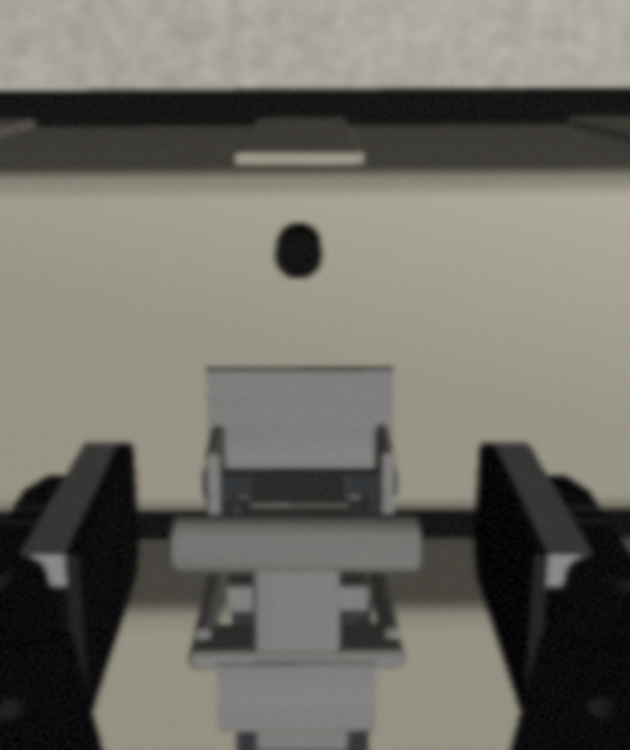

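View pics/s5c.png

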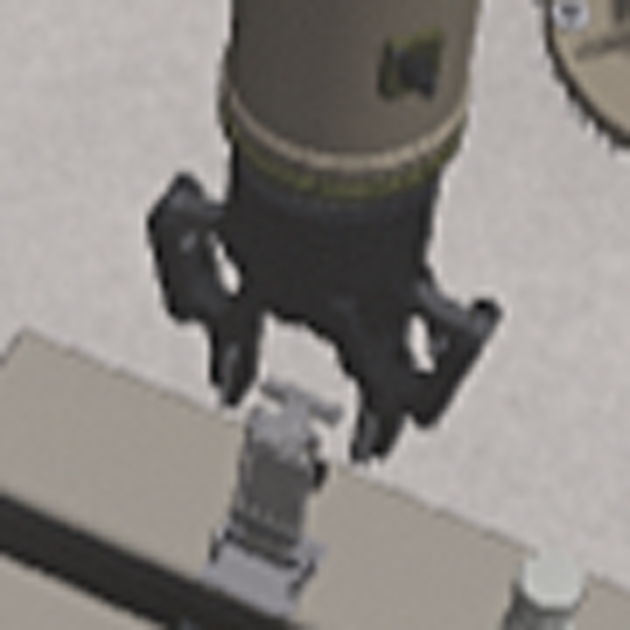

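```bash
python3 -m pendant '[{"x":-0.01,"y":-0.03,"z":0,"wx":0,"wy":0,"wz":0,"grip":0},{"x":-0.01,"y":-0.03,"z":0,"wx":0,"wy":0,"wz":0,"grip":-0.15},{"x":-0.01,"y":-0.03,"z":0,"wx":0,"wy":0,"wz":0,"grip":-0.4},{"x":-0.01,"y":-0.03,"z":0,"wx":0,"wy":0,"wz":0,"grip":-0.4},{"x":-0.01,"y":-0.03,"z":0,"wx":0,"wy":0,"wz":0,"grip":-0.4}]' 30; python3 - <<'E'
from h import *
st();grab("wrist","w6");st()
crop("w6",180,100,210,250,3,"w6c")
E
```

```text
clock: 3.9
tcp_pos: [496.7, 92.4, 246.7]
tool_rot: [[-0.962, -0.275, 0.002], [-0.275, 0.962, 0.002], [-0.003, 0.001, -1.0]]
ft_force: [-1.6, -1.1, 5.1]
width: 32.6
t 3.9 tcp [496.7  92.4 246.7] F [-1.57 -1.08  5.14] w 32.6 z [[-0.275, 0.962, 0.001], [0.002, 0.002, -1.0]]
t 3.95 tcp [496.6  92.4 246.7] F [-2.65 -2.3   6.44] w 32.5 z [[-0.275, 0.962, 0.001], [0.002, 0.002, -1.0]]
```

View pics/w6c.png

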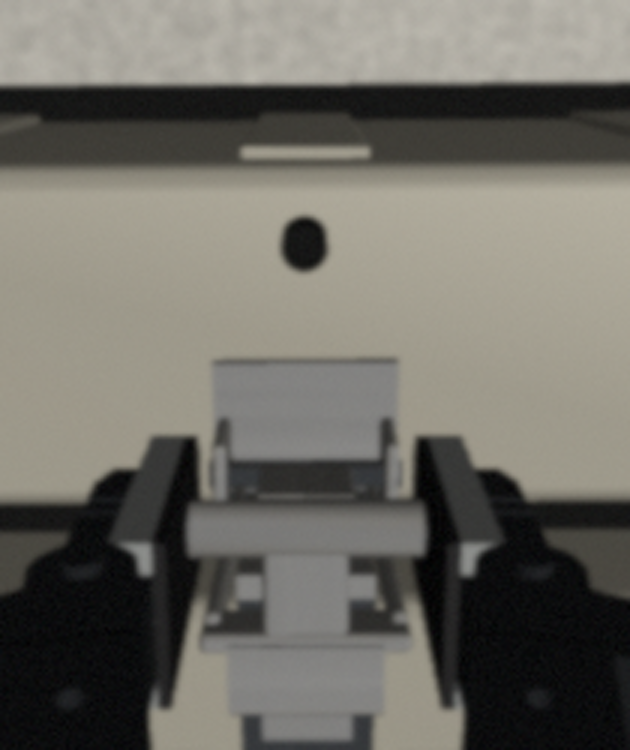

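```bash
python3 - <<'E'
from h import *
th0,al0=ik([-24.6,75.5],(62,16),-1); print(th0,np.rad2deg(al0), w2c(r.read_state()["tcp_pos"]))
P0=fk(th0,al0)[1]
for i,a in enumerate(np.linspace(al0,0,21)):
    P=fk(th0,a)[1]; print(i,np.rad2deg(a).round(1),P.round(1),"x",(-(P-P0)[0]/30).round(2),"z",(-(P-P0)[1]/30).round(2))
E
```

```text
0.9366802595659729 97.13449563805115 [-23.38334957  -1.25361973  82.71995328]
0 97.1 [-24.6  75.5] x -0.0 z -0.0
1 92.3 [-19.5  77.3] x -0.17 z -0.06
2 87.4 [-14.2  78.6] x -0.35 z -0.1
3 82.6 [-8.9 79.5] x -0.52 z -0.13
4 77.7 [-3.5 80. ] x -0.7 z -0.15
5 72.9 [ 2.  79.9] x -0.89 z -0.15
6 68.0 [ 7.4 79.4] x -1.07 z -0.13
7 63.1 [12.7 78.5] x -1.24 z -0.1
8 58.3 [18.  77.1] x -1.42 z -0.05
9 53.4 [23.1 75.3] x -1.59 z 0.01
10 48.6 [28. 73.] x -1.75 z 0.08
11 43.7 [32.7 70.4] x -1.91 z 0.17
12 38.9 [37.2 67.3] x -2.06 z 0.27
13 34.0 [41.4 63.9] x -2.2 z 0.39
14 29.1 [45.3 60.1] x -2.33 z 0.51
15 24.3 [48.9 56. ] x -2.45 z 0.65
16 19.4 [52.1 51.7] x -2.56 z 0.79
17 14.6 [55. 47.] x -2.65 z 0.95
18 9.7 [57.4 42.2] x -2.73 z 1.11
19 4.9 [59.4 37.2] x -2.8 z 1.28
20 0.0 [61. 32.] x -2.85 z 1.45
```

```bash
python3 -m pendant '[{"x":-0.17,"y":0,"z":-0.05,"wx":0,"wy":0,"wz":0,"grip":-0.4},{"x":-0.35,"y":0,"z":-0.09,"wx":0,"wy":0,"wz":0,"grip":-0.4},{"x":-0.52,"y":0,"z":-0.12,"wx":0,"wy":0,"wz":0,"grip":-0.4},{"x":-0.7,"y":0,"z":-0.13,"wx":0,"wy":0,"wz":0,"grip":-0.4},{"x":-0.88,"y":0,"z":-0.13,"wx":0,"wy":0,"wz":0,"grip":-0.4}]' 30; python3 - <<'E'
from h import *
st();grab("wrist","w7");st();print(w2c(r.read_state()["tcp_pos"]))
crop("w7",180,150,210,200,3,"w7c")
E
```

```text
clock: 4.45
tcp_pos: [522.5, 99.8, 250.9]
tool_rot: [[-0.962, -0.275, 0.002], [-0.275, 0.962, 0.002], [-0.003, 0.001, -1.0]]
ft_force: [-2.0, -1.1, 4.0]
width: 32.8
t 4.45 tcp [522.5  99.8 250.9] F [-2.01 -1.06  3.98] w 32.8 z [[-0.275, 0.962, 0.001], [0.002, 0.002, -1.0]]
t 4.5 tcp [523.  100.1 250.8] F [-1.46 -0.01  5.93] w 32.5 z [[-0.275, 0.961, 0.001], [0.003, 0.002, -1.0]]
[ 4.1183297  -1.16183089 86.76478346]
```

View pics/w7c.png

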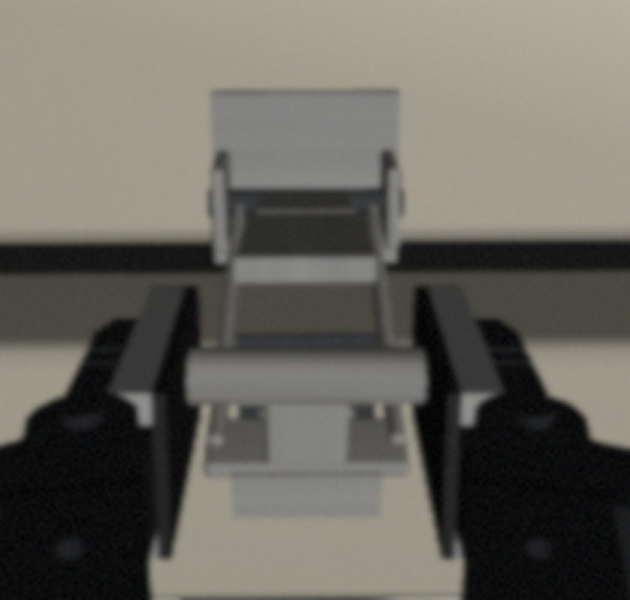

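```bash
python3 - <<'E'
from h import *
grab("side","d7");grab("scene","s7")
crop("d7",240,190,90,80,7,"d7c");crop("s7",280,170,90,80,7,"s7c")
for th,al in [(0.937,72.9),(0.6,90),(0.785,78)]:
    H,P,B=fk(th,np.deg2rad(al)); 
    f=np.pi/4+th;T=62*np.array([np.cos(f),np.sin(f)])
    print(th,al,[np.round(proj("side",c2w(*q)),1).tolist() for q in (H,P,B,T)],[np.round((proj("scene",c2w(*q))-[280,170])*7).tolist() for q in ((0,0),H,P,B,T)])
E
```

```text
0.937 72.9 [[283.4, 239.8], [282.1, 222.8], [271.8, 224.0], [286.9, 228.2]] [[259.0, 339.0], [263.0, 316.0], [270.0, 231.0], [241.0, 286.0], [279.0, 238.0]]
0.6 90 [[281.2, 239.7], [287.9, 224.0], [277.2, 223.1], [278.0, 227.6]] [[259.0, 339.0], [257.0, 326.0], [285.0, 210.0], [256.0, 256.0], [256.0, 276.0]]
0.785 78 [[282.4, 239.7], [283.5, 222.9], [273.0, 223.5], [282.9, 227.7]] [[259.0, 339.0], [260.0, 320.0], [274.0, 225.0], [245.0, 278.0], [269.0, 254.0]]
```

View pics/d7c.png

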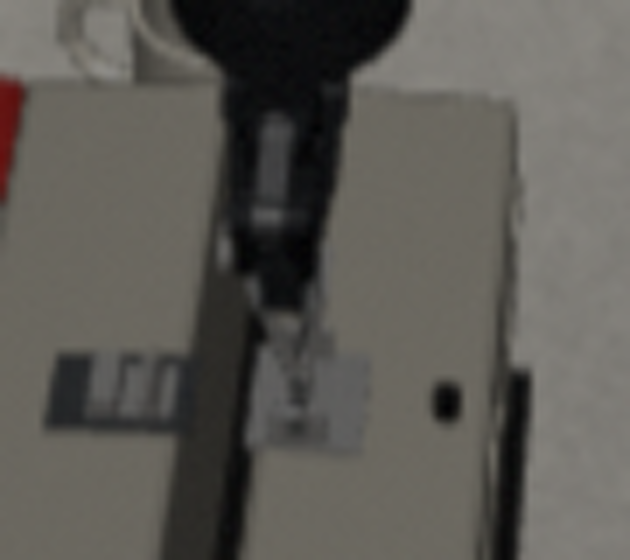

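View pics/s7c.png

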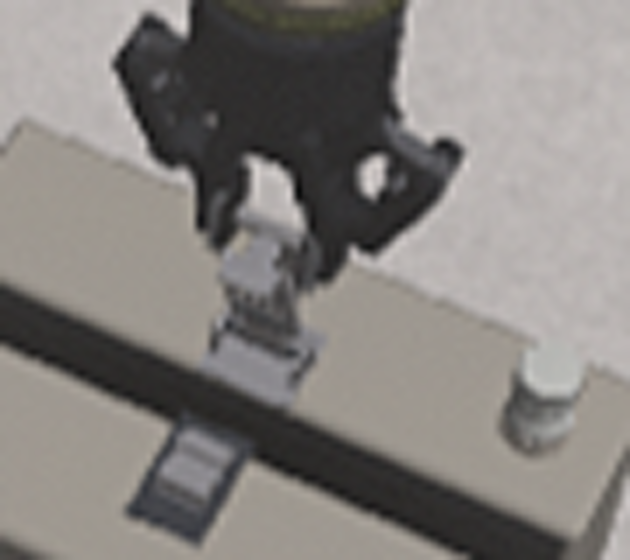

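```bash
python3 -m pendant '[{"x":-0.15,"y":0,"z":0.01,"wx":0,"wy":0,"wz":0,"grip":-0.4},{"x":-0.32,"y":0,"z":0.04,"wx":0,"wy":0,"wz":0,"grip":-0.4},{"x":-0.5,"y":0,"z":0.09,"wx":0,"wy":0,"wz":0,"grip":-0.4},{"x":-0.67,"y":0,"z":0.15,"wx":0,"wy":0,"wz":0,"grip":-0.4},{"x":-0.83,"y":0,"z":0.22,"wx":0,"wy":0,"wz":0,"grip":-0.4}]' 30; python3 - <<'E'
from h import *
st();c=w2c(r.read_state()["tcp_pos"]);print(c)
for a in np.deg2rad([43.7,38.9,34,29.1,24.3,19.4,14.6,9.7]):
    P=fk(.937,a)[1]; d=P-[-24.6,75.5]-(c[[0,2]]-[-23.4,82.7]); print(P.round(1),(-d/30).round(2))
E
```

```text
clock: 5.1
tcp_pos: [547.1, 106.9, 244.1]
tool_rot: [[-0.962, -0.275, 0.003], [-0.275, 0.962, 0.002], [-0.003, 0.001, -1.0]]
ft_force: [-0.6, -0.6, 3.2]
width: 32.7
t 5.1 tcp [547.1 106.9 244.1] F [-0.61 -0.59  3.22] w 32.7 z [[-0.275, 0.962, 0.001], [0.003, 0.002, -1.0]]
[29.15093186 -1.25476996 80.09722292]
[32.7 70.4] [-0.16  0.08]
[37.2 67.4] [-0.31  0.18]
[41.4 63.9] [-0.45  0.3 ]
[45.4 60.1] [-0.58  0.43]
[48.9 56.1] [-0.7   0.56]
[52.1 51.7] [-0.81  0.71]
[54.9 47.1] [-0.9   0.86]
[57.4 42.2] [-0.98  1.02]
```

```bash
python3 -m pendant '[{"x":-0.16,"y":0,"z":0.08,"wx":0,"wy":0,"wz":0,"grip":-0.4},{"x":-0.31,"y":0,"z":0.18,"wx":0,"wy":0,"wz":0,"grip":-0.4},{"x":-0.45,"y":0,"z":0.3,"wx":0,"wy":0,"wz":0,"grip":-0.4},{"x":-0.58,"y":0,"z":0.43,"wx":0,"wy":0,"wz":0,"grip":-0.4},{"x":-0.7,"y":0,"z":0.56,"wx":0,"wy":0,"wz":0,"grip":-0.4}]' 30; python3 - <<'E'
from h import *
st();c=w2c(r.read_state()["tcp_pos"]);print(c, c[[0,2]]-[-23.4,82.7]+[-24.6,75.5])
grab("scene","s8"); grab("wrist","w8");st()
crop("s8",280,170,90,80,7,"s8c");crop("w8",180,100,210,250,3,"w8c")
for q in (fk(.937,np.deg2rad(24.3))): print((proj("scene",c2w(*q))-[280,170])*7, (proj("wrist",c2w(*q))-[180,100])*3)
E
```

```text
clock: 5.6
tcp_pos: [567.9, 113.0, 227.2]
tool_rot: [[-0.961, -0.275, 0.004], [-0.275, 0.961, 0.002], [-0.004, 0.001, -1.0]]
ft_force: [1.1, 0.9, 4.0]
width: 32.4
t 5.6 tcp [567.9 113.  227.2] F [1.12 0.88 3.96] w 32.4 z [[-0.275, 0.961, 0.001], [0.004, 0.002, -1.0]]
[50.81318388 -1.18997337 63.18579601] [49.61318388 55.98579601]
t 5.7 tcp [567.9 112.9 226.9] F [1.78 1.22 3.87] w 32.3 z [[-0.275, 0.961, 0.0], [0.003, 0.001, -1.0]]
[262.76241938 315.95134462] [308.23758742 140.21368844]
[212.37849065 353.0310039 ] [309.43200967 528.83191214]
[197.66519743 403.66361942] [308.83781013 521.40578326]
```

View pics/s8c.png

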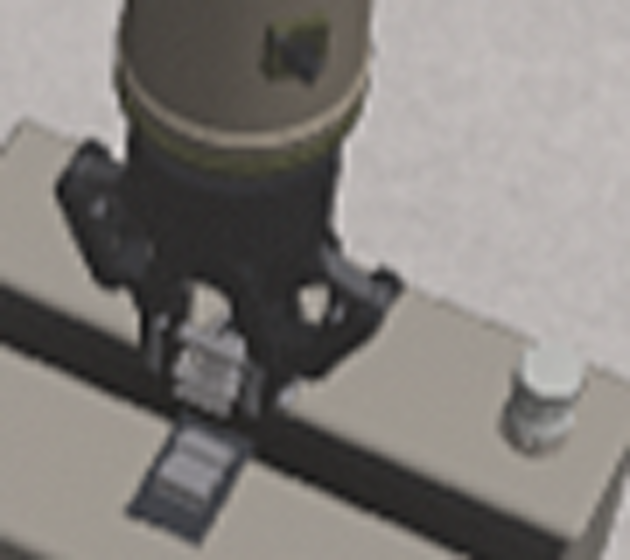

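View pics/w8c.png

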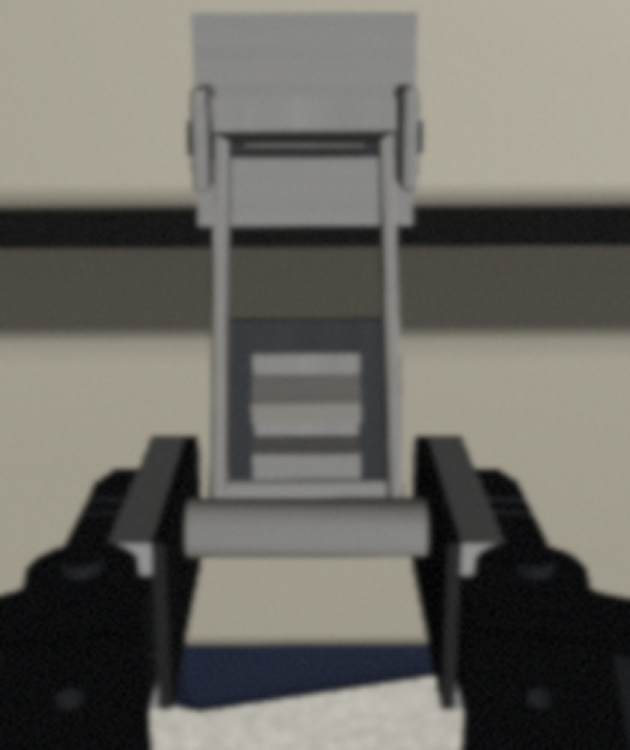

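```bash
python3 -m pendant '[{"x":-0.18,"y":0,"z":0.3,"wx":0,"wy":0,"wz":0,"grip":-0.4},{"x":-0.26,"y":0,"z":0.46,"wx":0,"wy":0,"wz":0,"grip":-0.4},{"x":-0.33,"y":0,"z":0.63,"wx":0,"wy":0,"wz":0,"grip":-0.4},{"x":-0.37,"y":0,"z":0.78,"wx":0,"wy":0,"wz":0,"grip":-0.4},{"x":-0.37,"y":0,"z":0.78,"wx":0,"wy":0,"wz":0,"grip":-0.4}]' 30; python3 - <<'E'
from h import *
st();c=w2c(r.read_state()["tcp_pos"]);P=c[[0,2]]-[-23.4,82.7]+[-24.6,75.5]; t,a=ik(P,(62,16),1); print("pin",P,"th",t,np.rad2deg(a),"bar",fk(t,a)[2])
grab("wrist","w9");grab("side","d9");st()
crop("w9",180,100,210,250,3,"w9c");crop("d9",225,190,100,90,7,"d9c")
E8=np.load("pics/w8.npy")
for row in (353,375,402,452,478):
  px=(281.7,100+row/3); print(row,[w2c(plane("wrist",px,z,E8))[0].round(1) for z in (150,157,160)])
print(w2c(plane("wrist",(180+190/3,100+135/3),164,E8)),w2c(plane("wrist",(180+420/3,100+135/3),164,E8)))
E
```

```text
clock: 6.2
tcp_pos: [578.9, 116.1, 202.8]
tool_rot: [[-0.961, -0.275, 0.003], [-0.275, 0.961, 0.001], [-0.004, 0.0, -1.0]]
ft_force: [3.2, 1.4, 3.2]
width: 32.5
t 6.2 tcp [578.9 116.1 202.8] F [3.25 1.45 3.24] w 32.5 z [[-0.275, 0.961, 0.0], [0.003, 0.001, -1.0]]
pin [60.98501889 31.63844233] th 0.9413221364083169 -0.29908871102162266 bar [60.85451742  6.63878294]
t 6.3 tcp [578.8 116.  203.3] F [3.58 1.09 3.58] w 32.9 z [[-0.275, 0.961, 0.0], [0.003, 0.001, -1.0]]
353 [np.float64(45.1), np.float64(42.9), np.float64(42.0)]
375 [np.float64(49.8), np.float64(47.5), np.float64(46.5)]
402 [np.float64(55.7), np.float64(53.2), np.float64(52.1)]
452 [np.float64(66.9), np.float64(64.0), np.float64(62.7)]
478 [np.float64(72.9), np.float64(69.7), np.float64(68.4)]
[ -0.31159621 -21.08639663   0.        ] [-0.25433723 20.30601288  0.        ]
```

View pics/w9c.png

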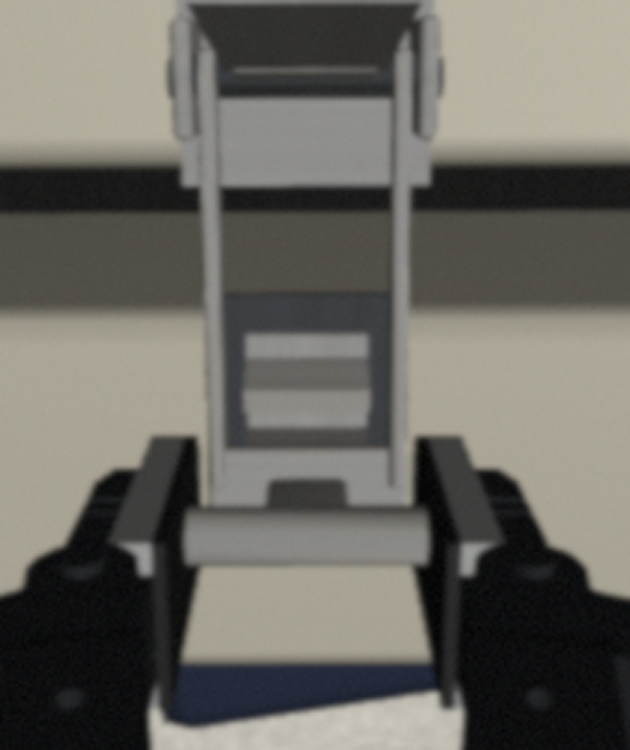

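View pics/d9c.png

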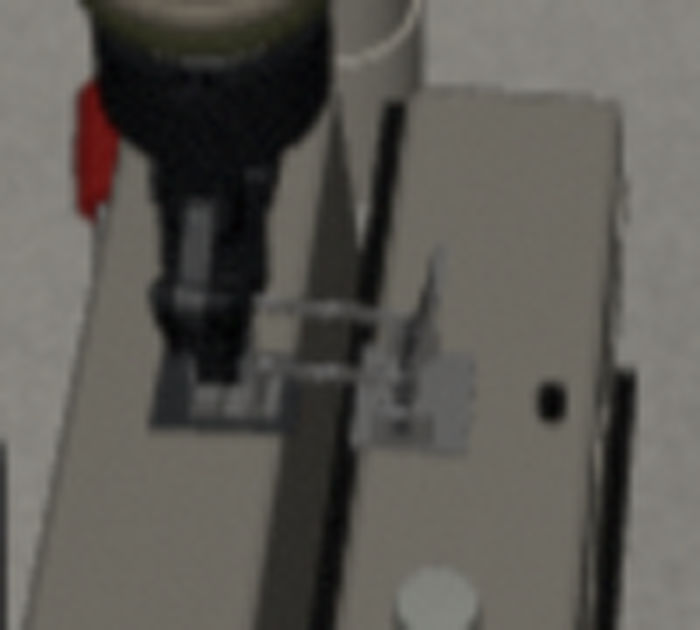

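```bash
python3 -m pendant '[{"x":-0.04,"y":0,"z":0.11,"wx":0,"wy":0,"wz":0,"grip":-0.4},{"x":-0.09,"y":0,"z":0.22,"wx":0,"wy":0,"wz":0,"grip":-0.4},{"x":-0.11,"y":0,"z":0.27,"wx":0,"wy":0,"wz":0,"grip":-0.4},{"x":-0.11,"y":0,"z":0.27,"wx":0,"wy":0,"wz":0,"grip":-0.4}]' 30; cat >> h.py <<'E'
def bar():
    st();c=w2c(r.read_state()["tcp_pos"]);P=c[[0,2]]-[-23.4,82.7]+[-24.6,75.5]; t,a=ik(P,(62,16),1); B=fk(t,a)[2]; print("pin",P.round(1),"th",t.round(3),"al",np.rad2deg(a).round(1),"bar",B.round(1)); return P,B
def to(x,z):
    P,B=bar(); t,a=ik([x,z],(62,-9)); Q=fk(t,a)[1]; print("to bar",(x,z),"row x,z",(-(Q-P)/30).round(3))
E
python3 - <<'E'
from h import *
for z in (-2,-4,-6,-8,-11): to(61,z)
E
```

```text
clock: 6.7
tcp_pos: [580.9, 116.7, 194.2]
tool_rot: [[-0.961, -0.275, 0.001], [-0.275, 0.961, 0.001], [-0.001, 0.001, -1.0]]
ft_force: [-3.4, 0.5, 1.5]
width: 32.4
t 6.7 tcp [580.9 116.7 194.2] F [-3.36  0.48  1.5 ] w 32.4 z [[-0.275, 0.961, 0.001], [0.001, 0.001, -1.0]]
pin [63.2 23. ] th 0.902 al -8.2 bar [59.6 -1.8]
to bar (61, -2) row x,z [-0.049  0.008]
t 6.7 tcp [580.9 116.7 194.2] F [-3.36  0.48  1.5 ] w 32.4 z [[-0.275, 0.961, 0.001], [0.001, 0.001, -1.0]]
pin [63.2 23. ] th 0.902 al -8.2 bar [59.6 -1.8]
to bar (61, -4) row x,z [-0.076  0.079]
t 6.7 tcp [580.9 116.7 194.2] F [-3.36  0.48  1.5 ] w 32.4 z [[-0.275, 0.961, 0.001], [0.001, 0.001, -1.0]]
pin [63.2 23. ] th 0.902 al -8.2 bar [59.6 -1.8]
to bar (61, -6) row x,z [-0.103  0.151]
t 6.7 tcp [580.9 116.7 194.2] F [-3.36  0.48  1.5 ] w 32.4 z [[-0.275, 0.961, 0.001], [0.001, 0.001, -1.0]]
pin [63.2 23. ] th 0.902 al -8.2 bar [59.6 -1.8]
to bar (61, -8) row x,z [-0.129  0.224]
t 6.7 tcp [580.9 116.7 194.2] F [-3.36  0.48  1.5 ] w 32.4 z [[-0.275, 0.961, 0.001], [0.001, 0.001, -1.0]]
pin [63.2 23. ] th 0.902 al -8.2 bar [59.6 -1.8]
to bar (61, -11) row x,z [-0.167  0.334]
```

```bash
python3 -m pendant '[{"x":-0.06,"y":0,"z":0.01,"wx":0,"wy":0,"wz":0,"grip":-0.4},{"x":-0.09,"y":0,"z":0.04,"wx":0,"wy":0,"wz":0,"grip":-0.4},{"x":-0.1,"y":0,"z":0.07,"wx":0,"wy":0,"wz":0,"grip":-0.4},{"x":-0.1,"y":0,"z":0.07,"wx":0,"wy":0,"wz":0,"grip":-0.4}]' 30; 
python3 - <<'E'
from h import *
for z in (-6,-8,-11): to(61,z)
E
```

```text
clock: 7.1
tcp_pos: [582.7, 117.2, 191.3]
tool_rot: [[-0.962, -0.275, -0.002], [-0.275, 0.962, -0.0], [0.002, 0.001, -1.0]]
ft_force: [-5.0, -0.2, 0.7]
width: 32.4
t 7.1 tcp [582.7 117.2 191.3] F [-5.03 -0.2   0.73] w 32.4 z [[-0.275, 0.962, 0.001], [-0.002, -0.0, -1.0]]
pin [65.  20.1] th 0.802 al -10.8 bar [60.3 -4.5]
to bar (61, -6) row x,z [-0.041  0.054]
t 7.1 tcp [582.7 117.2 191.3] F [-5.03 -0.2   0.73] w 32.4 z [[-0.275, 0.962, 0.001], [-0.002, -0.0, -1.0]]
pin [65.  20.1] th 0.802 al -10.8 bar [60.3 -4.5]
to bar (61, -8) row x,z [-0.067  0.127]
t 7.1 tcp [582.7 117.2 191.3] F [-5.03 -0.2   0.73] w 32.4 z [[-0.275, 0.962, 0.001], [-0.002, -0.0, -1.0]]
pin [65.  20.1] th 0.802 al -10.8 bar [60.3 -4.5]
to bar (61, -11) row x,z [-0.105  0.237]
```

```bash
python3 -m pendant '[{"x":-0.03,"y":0,"z":0.03,"wx":0,"wy":0,"wz":0,"grip":-0.4},{"x":-0.05,"y":0,"z":0.06,"wx":0,"wy":0,"wz":0,"grip":-0.4},{"x":-0.05,"y":0,"z":0.06,"wx":0,"wy":0,"wz":0,"grip":-0.4}]' 30; 
python3 - <<'E'
from h import *
grab("wrist","w10");crop("w10",180,100,210,250,3,"w10c")
for z in (-8,-11): to(61,z)
E
```

```text
clock: 7.4
tcp_pos: [583.5, 117.4, 188.8]
tool_rot: [[-0.962, -0.275, -0.005], [-0.275, 0.962, -0.0], [0.005, 0.001, -1.0]]
ft_force: [-5.4, -1.3, 0.5]
width: 32.5
t 7.45 tcp [583.5 117.4 188.9] F [-4.65  0.26  1.52] w 32.3 z [[-0.274, 0.962, 0.001], [-0.004, -0.0, -1.0]]
pin [65.8 17.7] th 0.759 al -12.8 bar [60.3 -6.7]
to bar (61, -8) row x,z [-0.041  0.048]
t 7.45 tcp [583.5 117.4 188.9] F [-4.65  0.26  1.52] w 32.3 z [[-0.274, 0.962, 0.001], [-0.004, -0.0, -1.0]]
pin [65.8 17.7] th 0.759 al -12.8 bar [60.3 -6.7]
to bar (61, -11) row x,z [-0.079  0.159]
```

View pics/w10c.png

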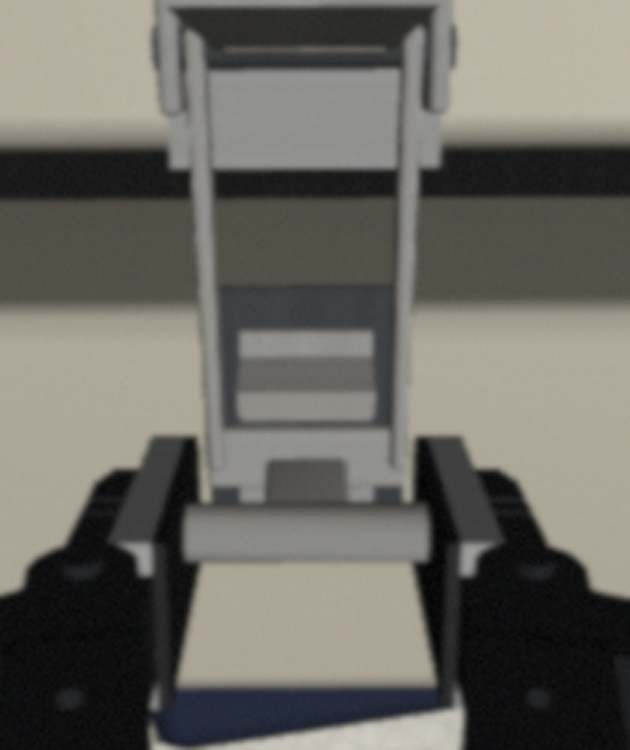

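```bash
python3 -m pendant '[{"x":-0.03,"y":0,"z":0.03,"wx":0,"wy":0,"wz":0,"grip":-0.4},{"x":-0.05,"y":0,"z":0.06,"wx":0,"wy":0,"wz":0,"grip":-0.4},{"x":-0.05,"y":0,"z":0.06,"wx":0,"wy":0,"wz":0,"grip":-0.4}]' 30; 
python3 - <<'E'
from h import *
for z in (-11,-13): to(61,z)
E
```

```text
clock: 7.75
tcp_pos: [584.4, 117.6, 186.6]
tool_rot: [[-0.962, -0.274, -0.006], [-0.274, 0.962, -0.001], [0.006, 0.001, -1.0]]
ft_force: [-6.0, -1.0, 1.4]
width: 32.4
t 7.75 tcp [584.4 117.6 186.6] F [-6.   -0.99  1.44] w 32.4 z [[-0.274, 0.962, 0.001], [-0.006, -0.001, -1.0]]
pin [66.7 15.4] th 0.702 al -14.8 bar [60.4 -8.7]
to bar (61, -11) row x,z [-0.048  0.083]
t 7.75 tcp [584.4 117.6 186.6] F [-6.   -0.99  1.44] w 32.4 z [[-0.274, 0.962, 0.001], [-0.006, -0.001, -1.0]]
pin [66.7 15.4] th 0.702 al -14.8 bar [60.4 -8.7]
to bar (61, -13) row x,z [-0.073  0.157]
```

```bash
python3 -m pendant '[{"x":-0.03,"y":0,"z":0.03,"wx":0,"wy":0,"wz":0,"grip":-0.4},{"x":-0.05,"y":0,"z":0.07,"wx":0,"wy":0,"wz":0,"grip":-0.4},{"x":-0.05,"y":0,"z":0.07,"wx":0,"wy":0,"wz":0,"grip":-0.4}]' 30; 
python3 - <<'E'
from h import *
for z in (-13,-15): to(61,z)
E
```

```text
clock: 8.05
tcp_pos: [585.6, 117.9, 184.2]
tool_rot: [[-0.962, -0.274, -0.007], [-0.274, 0.962, -0.001], [0.007, 0.001, -1.0]]
ft_force: [-5.2, -0.9, 0.9]
width: 32.5
t 8.05 tcp [585.6 117.9 184.2] F [-5.21 -0.92  0.86] w 32.5 z [[-0.274, 0.962, 0.001], [-0.007, -0.001, -1.0]]
pin [67.9 13. ] th 0.623 al -16.7 bar [ 60.7 -10.9]
to bar (61, -13) row x,z [-0.033  0.077]
t 8.05 tcp [585.6 117.9 184.2] F [-5.21 -0.92  0.86] w 32.5 z [[-0.274, 0.962, 0.001], [-0.007, -0.001, -1.0]]
pin [67.9 13. ] th 0.623 al -16.7 bar [ 60.7 -10.9]
to bar (61, -15) row x,z [-0.057  0.152]
```

```bash
python3 -m pendant '[{"x":-0.02,"y":0,"z":0.03,"wx":0,"wy":0,"wz":0,"grip":-0.4},{"x":-0.03,"y":0,"z":0.06,"wx":0,"wy":0,"wz":0,"grip":-0.4},{"x":-0.03,"y":0,"z":0.06,"wx":0,"wy":0,"wz":0,"grip":-0.4}]' 30; 
python3 - <<'E'
from h import *
to(61,-13)
grab("wrist","w11");crop("w11",180,100,210,200,3,"w11c")
grab("side","d11");crop("d11",225,190,100,90,7,"d11c")
E
```

```text
clock: 8.35
tcp_pos: [586.2, 118.2, 182.3]
tool_rot: [[-0.962, -0.274, -0.007], [-0.274, 0.962, -0.001], [0.007, 0.001, -1.0]]
ft_force: [-5.1, -0.6, 2.0]
width: 32.3
t 8.35 tcp [586.2 118.2 182.3] F [-5.07 -0.64  2.04] w 32.3 z [[-0.274, 0.962, 0.001], [-0.007, -0.001, -1.0]]
pin [68.6 11.1] th 0.572 al -18.2 bar [ 60.8 -12.6]
to bar (61, -13) row x,z [-0.01   0.013]
```

View pics/w11c.png

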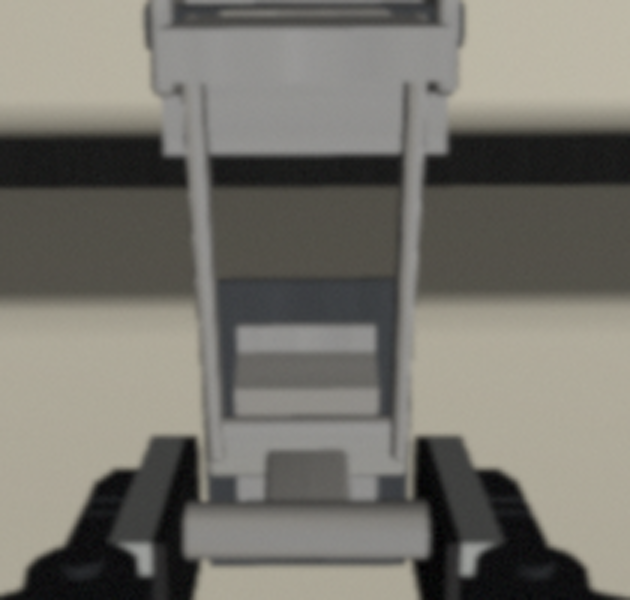

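View pics/d11c.png

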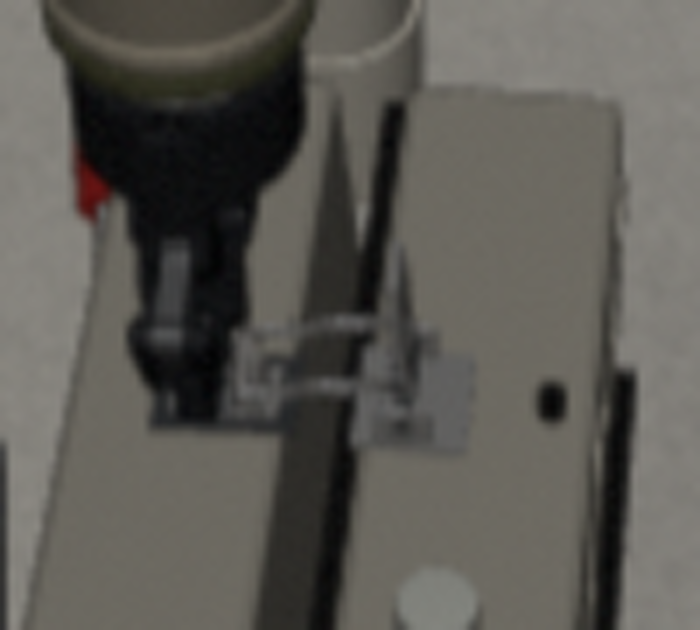

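```bash
python3 -m pendant '[{"x":0,"y":0,"z":0.04,"wx":0,"wy":0,"wz":0,"grip":-0.4},{"x":0,"y":0,"z":0.05,"wx":0,"wy":0,"wz":0,"grip":-0.4},{"x":0.06,"y":0,"z":0.05,"wx":0,"wy":0,"wz":0,"grip":-0.4},{"x":0.13,"y":0,"z":0.05,"wx":0,"wy":0,"wz":0,"grip":-0.4},{"x":0.13,"y":0,"z":0.05,"wx":0,"wy":0,"wz":0,"grip":-0.4}]' 30; 
python3 - <<'E'
from h import *
bar()
E
```

```text
clock: 8.95
tcp_pos: [584.8, 117.7, 182.3]
tool_rot: [[-0.962, -0.275, -0.001], [-0.275, 0.962, 0.0], [0.001, 0.0, -1.0]]
ft_force: [6.2, 2.3, 0.3]
width: 32.8
t 8.95 tcp [584.8 117.7 182.3] F [6.24 2.31 0.34] w 32.8 z [[-0.275, 0.962, 0.0], [-0.001, 0.0, -1.0]]
pin [67.2 11.1] th 0.665 al -18.5 bar [ 59.2 -12.6]
```

```bash
python3 -m pendant '[{"x":0,"y":0,"z":0,"wx":0,"wy":0,"wz":0,"grip":0},{"x":0,"y":0,"z":0,"wx":0,"wy":0,"wz":0,"grip":0.2},{"x":0,"y":0,"z":0,"wx":0,"wy":0,"wz":0,"grip":0.2},{"x":0,"y":0,"z":-0.6,"wx":0,"wy":0,"wz":0,"grip":0.2},{"x":0,"y":0,"z":-1.8,"wx":0,"wy":0,"wz":0,"grip":0.2}]' 30; python3 -m pendant '[{"x":0,"y":0,"z":-1.6,"wx":0,"wy":0,"wz":0,"grip":0.2},{"x":0,"y":0,"z":-2.4,"wx":0,"wy":0,"wz":0,"grip":0.2},{"x":0,"y":0,"z":-2.4,"wx":0,"wy":0,"wz":0,"grip":-1},{"x":0,"y":0,"z":-2.4,"wx":0,"wy":0,"wz":0,"grip":-1}]' 30; 
python3 - <<'E'
from h import *
st();grab("wrist","w12");grab("side","d12");grab("scene","s12");st()
crop("d12",225,190,100,90,7,"d12c");crop("s12",270,160,100,100,7,"s12c")
E
```

```text
clock: 9.45
tcp_pos: [583.0, 117.5, 233.8]
tool_rot: [[-0.961, -0.275, -0.007], [-0.275, 0.962, -0.002], [0.007, 0.0, -1.0]]
ft_force: [0.5, 0.3, 0.2]
width: 51.2
clock: 9.85
tcp_pos: [583.6, 117.6, 305.7]
tool_rot: [[-0.962, -0.275, -0.007], [-0.275, 0.962, -0.002], [0.007, 0.0, -1.0]]
ft_force: [-0.4, 0.1, -1.1]
width: 23.1
t 9.85 tcp [583.6 117.6 305.7] F [-0.44  0.07 -1.13] w 23.1 z [[-0.275, 0.962, 0.0], [-0.007, -0.002, -1.0]]
t 10.0 tcp [582.9 117.7 304.1] F [ 0.4  -0.22 -1.07] w 0.8 z [[-0.275, 0.961, 0.0], [-0.01, -0.003, -1.0]]
```

View pics/w12.png

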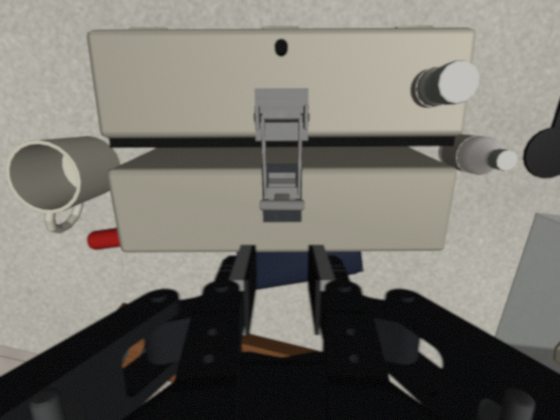

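View pics/d12c.png

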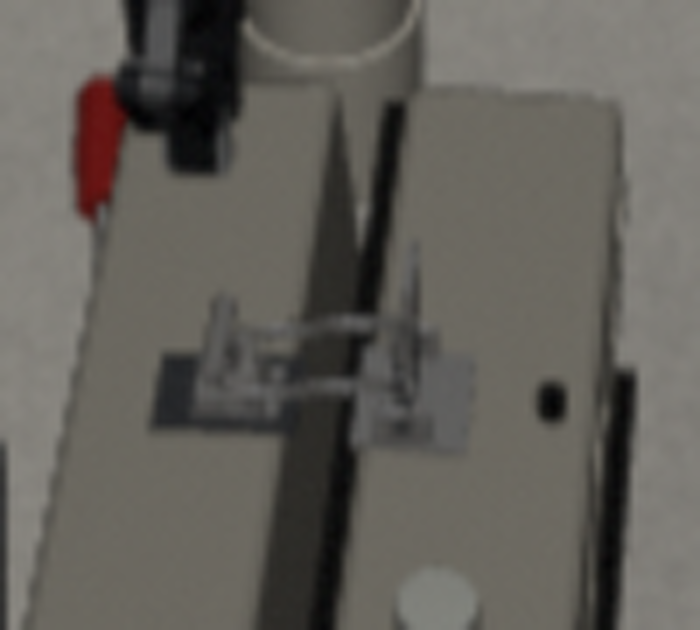

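View pics/s12c.png

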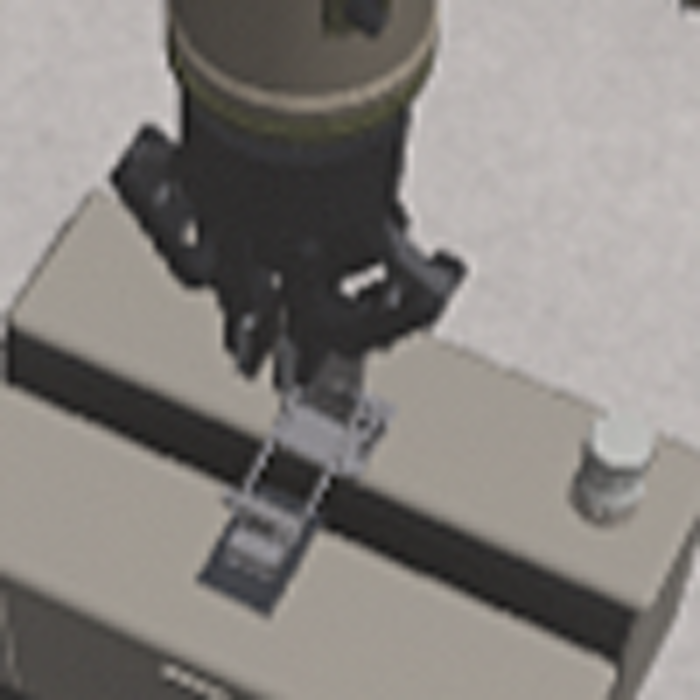

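```bash
python3 - <<'E'
from h import *
E=np.load("pics/w12.npy")
print("pin",w2c(plane("wrist",(282,204.5),176,E)))
print("tcp",w2c(r.read_state()["tcp_pos"]))
step(c2w(42,110),goalR());step(c2w(42,64),goalR())
def T(th,y,rr=62): 
    f=np.pi/4+th; return c2w(rr*np.cos(f),rr*np.sin(f),y)
for th in (.6,.7,.8,.9): print(th,[np.round((proj("side",T(th,y))-[225,190])*7).tolist() for y in (-11,11)])
E
```

```text
pin [65.43871333 -0.13128888 12.        ]
tcp [ 66.4782831   -0.78287132 140.07978691]
row xyz [0.806 0.025 1.011] w [ 0.001 -0.097 -0.015]
row xyz [0.79  0.025 2.544] w [ 0.001 -0.097 -0.015]
0.6 [[375.0, 238.0], [368.0, 289.0]]
0.7 [[393.0, 238.0], [386.0, 289.0]]
0.8 [[412.0, 239.0], [405.0, 290.0]]
0.9 [[430.0, 241.0], [423.0, 292.0]]
```

```bash
python3 -m pendant '[{"x":0.8,"y":0.03,"z":1,"wx":0,"wy":-0.1,"wz":0,"grip":-1},{"x":0.8,"y":0.03,"z":2,"wx":0,"wy":-0.1,"wz":0,"grip":-1},{"x":0.8,"y":0.03,"z":2.54,"wx":0,"wy":-0.1,"wz":0,"grip":-1},{"x":1.2,"y":0.03,"z":2.54,"wx":0,"wy":-0.1,"wz":0,"grip":-1},{"x":1.2,"y":0.03,"z":2.54,"wx":0,"wy":-0.1,"wz":0,"grip":-1}]' 30; python3 - <<'E'
from h import *
st();print(w2c(r.read_state()["tcp_pos"]))
grab("wrist","w13");grab("scene","s13");crop("s13",270,160,100,100,7,"s13c");crop("w13",180,100,210,250,3,"w13c")
E
```

```text
clock: 10.5
tcp_pos: [545.6, 107.9, 226.6]
tool_rot: [[-0.962, -0.274, -0.003], [-0.274, 0.962, -0.001], [0.003, 0.0, -1.0]]
ft_force: [0.7, -0.1, 0.5]
width: -0.1
t 10.5 tcp [545.6 107.9 226.6] F [ 0.65 -0.15  0.49] w -0.1 z [[-0.274, 0.962, 0.0], [-0.003, -0.001, -1.0]]
[28.00295066  0.11793005 62.57184162]
```

View pics/w13c.png

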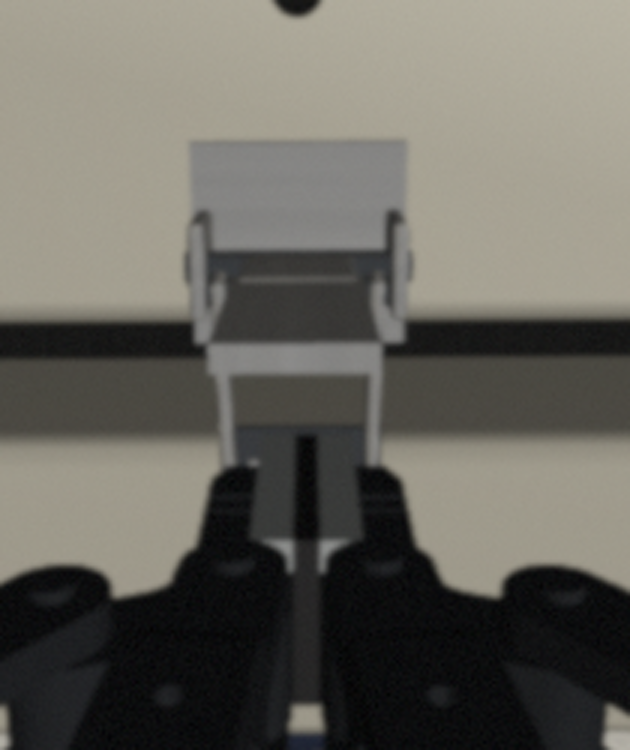

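View pics/s13c.png

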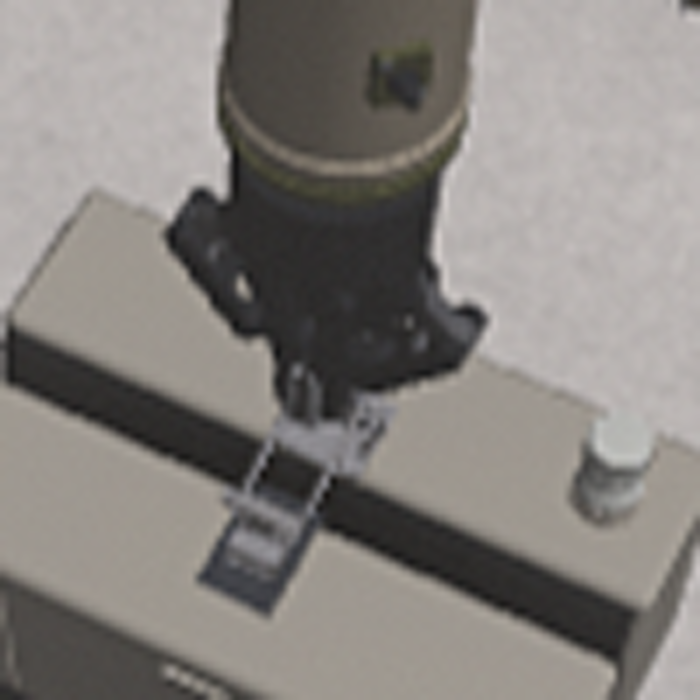

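```bash
cat >> h.py <<'E'
def K(th,rr,e=2.):
    f=np.pi/4+th; return rr*np.array([np.cos(f),np.sin(f)])+e*np.array([np.sin(f),-np.cos(f)])+[11,22]
def push(ths,e=2.):
    c=w2c(r.read_state()["tcp_pos"])[[0,2]]; 
    s=r.read_state(); T=np.array(s["tool_rot"])
    for th in ths:
        rr=np.interp(th,[.8,2.2],[42,54]); q=K(th,rr,e); w=c2w(q[0],q[1]); d=T.T@(w-s["tcp_pos"])/30
        print(round(th,2),"tcp",q.round(1),"row x,y,z",d.round(2))
    st(); print("tcp c",c.round(1))
E
python3 - <<'E'
from h import *
push([.8,.9,1.0,1.1,1.2,1.3,1.4,1.5,1.6])
E
```

```text
0.8 tcp [12.4 64. ] row x,y,z [ 0.58 -0.01 -0.  ]
0.9 tcp [ 8.1 64.8] row x,y,z [ 0.72 -0.01 -0.03]
1.0 tcp [ 3.6 65.1] row x,y,z [ 0.87 -0.01 -0.04]
1.1 tcp [-0.9 65. ] row x,y,z [ 1.02 -0.01 -0.04]
1.2 tcp [-5.5 64.4] row x,y,z [ 1.17 -0.01 -0.01]
1.3 tcp [-10.   63.3] row x,y,z [ 1.32 -0.01  0.02]
1.4 tcp [-14.6  61.7] row x,y,z [ 1.47 -0.01  0.08]
1.5 tcp [-18.9  59.6] row x,y,z [ 1.62 -0.01  0.15]
1.6 tcp [-23.2  57. ] row x,y,z [ 1.76 -0.01  0.23]
t 10.6 tcp [547.2 108.5 227.9] F [0.12 0.17 0.05] w 0.2 z [[-0.275, 0.961, 0.0], [-0.0, 0.0, -1.0]]
tcp c [29.6 63.9]
```

```bash
python3 -m pendant '[{"x":0.25,"y":0,"z":0,"wx":0,"wy":0,"wz":0,"grip":-1},{"x":0.45,"y":0,"z":0,"wx":0,"wy":0,"wz":0,"grip":-1},{"x":0.58,"y":0,"z":0,"wx":0,"wy":0,"wz":0,"grip":-1},{"x":0.72,"y":0,"z":-0.02,"wx":0,"wy":0,"wz":0,"grip":-1},{"x":0.87,"y":0,"z":-0.03,"wx":0,"wy":0,"wz":0,"grip":-1}]' 30; python3 - <<'E'
from h import *
push([1.0,1.1,1.2,1.3,1.4,1.5,1.6])
E
```

```text
clock: 11.1
tcp_pos: [522.6, 101.5, 229.2]
tool_rot: [[-0.961, -0.275, 0.002], [-0.275, 0.961, 0.001], [-0.002, 0.0, -1.0]]
ft_force: [6.1, 2.1, -2.7]
width: -0.1
1.0 tcp [ 3.6 65.1] row x,y,z [ 0.01 -0.01  0.  ]
1.1 tcp [-0.9 65. ] row x,y,z [ 0.16 -0.01  0.01]
1.2 tcp [-5.5 64.4] row x,y,z [ 0.32 -0.01  0.03]
1.3 tcp [-10.   63.3] row x,y,z [ 0.47 -0.01  0.06]
1.4 tcp [-14.6  61.7] row x,y,z [ 0.62 -0.01  0.12]
1.5 tcp [-18.9  59.6] row x,y,z [ 0.77 -0.01  0.19]
1.6 tcp [-23.2  57. ] row x,y,z [ 0.91 -0.01  0.27]
t 11.1 tcp [522.6 101.5 229.2] F [ 6.13  2.09 -2.71] w -0.1 z [[-0.275, 0.961, 0.0], [0.002, 0.001, -1.0]]
tcp c [ 4.1 65.2]
```

```bash
python3 -m pendant '[{"x":0.16,"y":0,"z":0.01,"wx":0,"wy":0,"wz":0,"grip":-1},{"x":0.32,"y":0,"z":0.03,"wx":0,"wy":0,"wz":0,"grip":-1},{"x":0.47,"y":0,"z":0.06,"wx":0,"wy":0,"wz":0,"grip":-1},{"x":0.55,"y":0,"z":0.09,"wx":0,"wy":0,"wz":0,"grip":-1}]' 30; python3 - <<'E'
from h import *
grab("side","d14");grab("wrist","w14");crop("d14",225,190,100,90,7,"d14c");crop("w14",180,100,210,200,3,"w14c")
push([1.3,1.4,1.5,1.6,1.7,1.8])
E
```

```text
clock: 11.5
tcp_pos: [507.9, 97.4, 227.5]
tool_rot: [[-0.961, -0.275, 0.006], [-0.275, 0.961, 0.002], [-0.007, 0.0, -1.0]]
ft_force: [7.8, 2.4, -1.4]
width: -0.0
1.3 tcp [-10.   63.3] row x,y,z [-0.04 -0.02  0.  ]
1.4 tcp [-14.6  61.7] row x,y,z [ 0.11 -0.02  0.06]
1.5 tcp [-18.9  59.6] row x,y,z [ 0.25 -0.02  0.13]
1.6 tcp [-23.2  57. ] row x,y,z [ 0.39 -0.02  0.21]
1.7 tcp [-27.2  53.9] row x,y,z [ 0.53 -0.02  0.31]
1.8 tcp [-30.9  50.4] row x,y,z [ 0.65 -0.02  0.43]
t 11.6 tcp [507.7  97.4 227.4] F [ 5.78  2.44 -0.48] w -0.1 z [[-0.275, 0.961, 0.0], [0.006, 0.002, -1.0]]
tcp c [-11.4  63.4]
```

View pics/d14c.png

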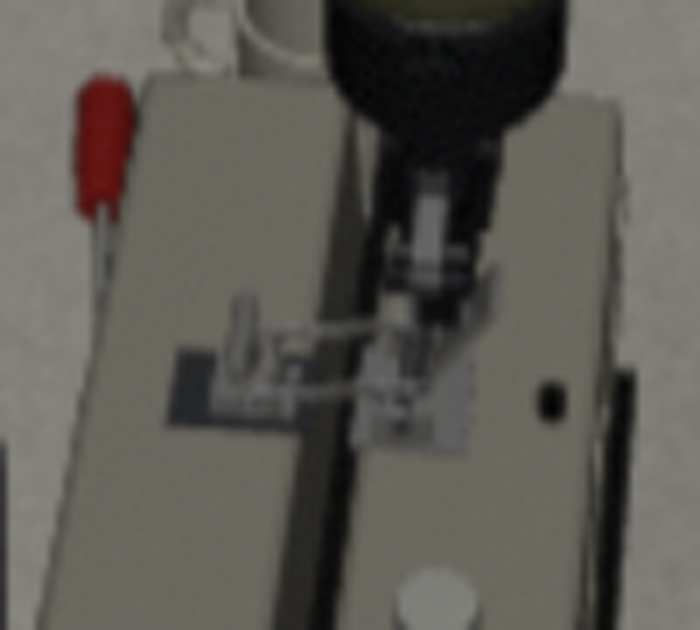

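View pics/w14c.png

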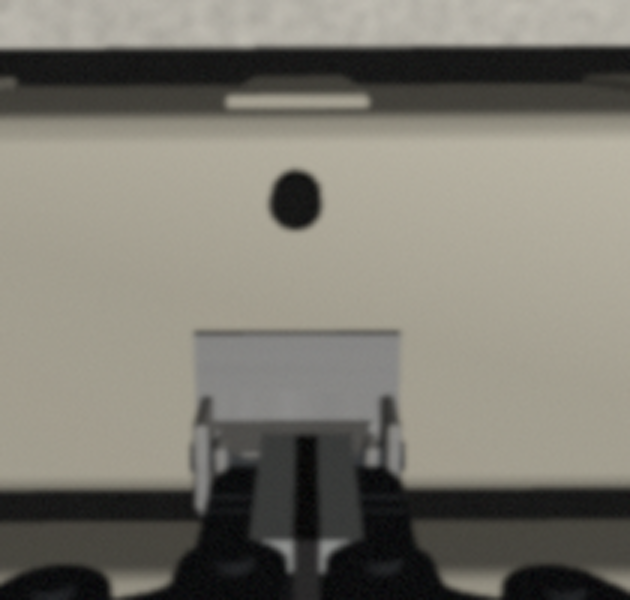

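```bash
python3 -m pendant '[{"x":0.11,"y":-0.02,"z":0.06,"wx":0,"wy":0,"wz":0,"grip":-1},{"x":0.25,"y":-0.02,"z":0.13,"wx":0,"wy":0,"wz":0,"grip":-1},{"x":0.39,"y":-0.02,"z":0.21,"wx":0,"wy":0,"wz":0,"grip":-1},{"x":0.53,"y":-0.02,"z":0.31,"wx":0,"wy":0,"wz":0,"grip":-1}]' 30; python3 - <<'E'
from h import *
push([1.7,1.8,1.9,2.0,2.1,2.2])
E
```

```text
clock: 12.0
tcp_pos: [494.4, 93.2, 219.5]
tool_rot: [[-0.961, -0.276, 0.011], [-0.276, 0.961, 0.004], [-0.012, 0.0, -1.0]]
ft_force: [7.8, 3.0, 1.5]
width: 0.0
1.7 tcp [-27.2  53.9] row x,y,z [ 0.06 -0.    0.05]
1.8 tcp [-30.9  50.4] row x,y,z [ 0.19 -0.    0.17]
1.9 tcp [-34.3  46.5] row x,y,z [ 0.3 -0.   0.3]
2.0 tcp [-37.3  42.1] row x,y,z [ 0.41 -0.01  0.44]
2.1 tcp [-39.9  37.4] row x,y,z [ 0.49 -0.01  0.6 ]
2.2 tcp [-42.   32.4] row x,y,z [ 0.57 -0.01  0.76]
t 12.0 tcp [494.4  93.2 219.5] F [7.81 3.03 1.52] w 0.0 z [[-0.276, 0.961, 0.0], [0.011, 0.004, -1.0]]
tcp c [-25.3  55.5]
```

```bash
python3 -m pendant '[{"x":0.12,"y":0,"z":0.1,"wx":0,"wy":0,"wz":0,"grip":-1},{"x":0.25,"y":0,"z":0.23,"wx":0,"wy":0,"wz":0,"grip":-1},{"x":0.35,"y":0,"z":0.36,"wx":0,"wy":0,"wz":0,"grip":-1},{"x":0.41,"y":0,"z":0.45,"wx":0,"wy":0,"wz":0,"grip":-1}]' 30; python3 - <<'E'
from h import *
grab("side","d15");crop("d15",225,190,100,90,7,"d15c")
grab("scene","s15");crop("s15",270,160,100,100,7,"s15c")
push([1.9,2.0,2.1,2.2,2.25,2.3])
E
```

```text
clock: 12.4
tcp_pos: [484.1, 90.3, 207.2]
tool_rot: [[-0.961, -0.276, 0.016], [-0.276, 0.961, 0.005], [-0.016, 0.001, -1.0]]
ft_force: [5.0, 0.8, 3.0]
width: -0.2
1.9 tcp [-34.3  46.5] row x,y,z [-0.08 -0.01 -0.12]
2.0 tcp [-37.3  42.1] row x,y,z [ 0.02 -0.01  0.02]
2.1 tcp [-39.9  37.4] row x,y,z [ 0.11 -0.01  0.18]
2.2 tcp [-42.   32.4] row x,y,z [ 0.19 -0.01  0.34]
2.25 tcp [-42.5  29.7] row x,y,z [ 0.2  -0.01  0.43]
2.3 tcp [-42.8  27. ] row x,y,z [ 0.21 -0.01  0.52]
t 12.5 tcp [483.5  90.1 206.8] F [3.28 0.67 1.78] w 0.1 z [[-0.276, 0.961, 0.001], [0.014, 0.005, -1.0]]
tcp c [-36.6  42.8]
```

View pics/d15c.png

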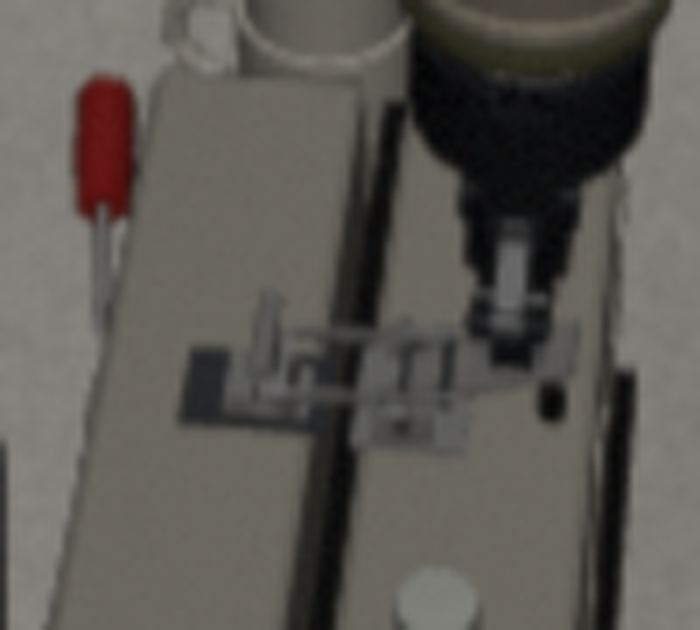

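View pics/s15c.png

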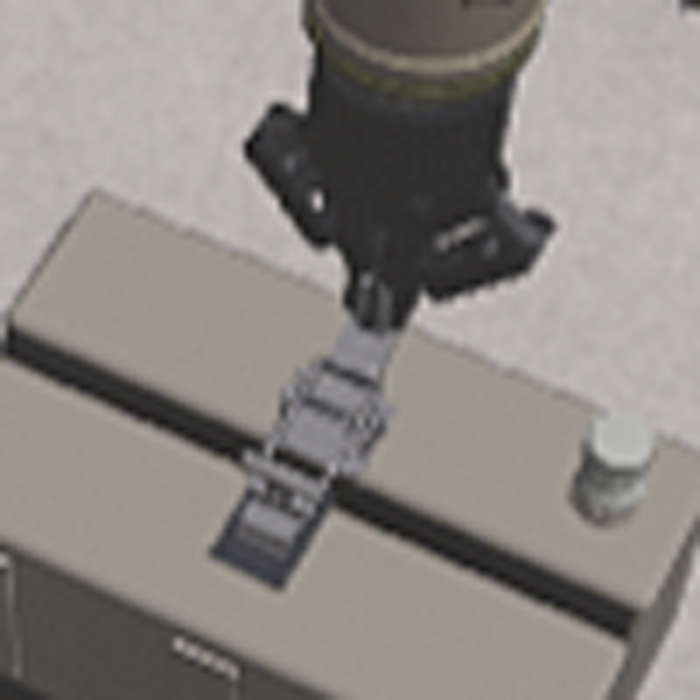

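```bash
python3 -m pendant '[{"x":0.06,"y":0,"z":0.1,"wx":0,"wy":0,"wz":0,"grip":-1},{"x":0.11,"y":0,"z":0.18,"wx":0,"wy":0,"wz":0,"grip":-1},{"x":0.16,"y":0,"z":0.27,"wx":0,"wy":0,"wz":0,"grip":-1},{"x":0.18,"y":0,"z":0.33,"wx":0,"wy":0,"wz":0,"grip":-1}]' 30; python3 - <<'E'
from h import *
push([2.1,2.2,2.25,2.3,2.35,2.4])
E
```

```text
clock: 12.9
tcp_pos: [477.9, 88.6, 196.3]
tool_rot: [[-0.961, -0.276, 0.013], [-0.276, 0.961, 0.005], [-0.014, 0.001, -1.0]]
ft_force: [2.1, 1.3, 1.5]
width: 0.2
2.1 tcp [-39.9  37.4] row x,y,z [-0.09 -0.01 -0.17]
2.2 tcp [-42.   32.4] row x,y,z [-0.01 -0.01 -0.  ]
2.25 tcp [-42.5  29.7] row x,y,z [ 0.   -0.01  0.09]
2.3 tcp [-42.8  27. ] row x,y,z [ 0.02 -0.01  0.17]
2.35 tcp [-43.   24.3] row x,y,z [ 0.02 -0.01  0.26]
2.4 tcp [-43.   21.6] row x,y,z [ 0.03 -0.01  0.35]
t 12.9 tcp [477.9  88.6 196.3] F [2.07 1.34 1.48] w 0.2 z [[-0.276, 0.961, 0.001], [0.013, 0.005, -1.0]]
tcp c [-42.4  32.3]
```

```bash
python3 -m pendant '[{"x":0,"y":0,"z":0.05,"wx":0,"wy":0,"wz":0,"grip":-1},{"x":0.01,"y":0,"z":0.1,"wx":0,"wy":0,"wz":0,"grip":-1},{"x":0.01,"y":0,"z":0.1,"wx":0,"wy":0,"wz":0,"grip":-1}]' 30; python3 - <<'E'
from h import *
push([2.25,2.3,2.35,2.4])
E
```

```text
clock: 13.2
tcp_pos: [477.1, 88.3, 192.7]
tool_rot: [[-0.961, -0.276, 0.011], [-0.276, 0.961, 0.004], [-0.012, 0.001, -1.0]]
ft_force: [-0.2, 0.1, 0.9]
width: 0.1
2.25 tcp [-42.5  29.7] row x,y,z [-0.03 -0.01 -0.03]
2.3 tcp [-42.8  27. ] row x,y,z [-0.02 -0.01  0.06]
2.35 tcp [-43.   24.3] row x,y,z [-0.01 -0.01  0.15]
2.4 tcp [-43.   21.6] row x,y,z [-0.01 -0.01  0.24]
t 13.2 tcp [477.1  88.3 192.7] F [-0.16  0.12  0.88] w 0.1 z [[-0.276, 0.961, 0.001], [0.011, 0.004, -1.0]]
tcp c [-43.3  28.7]
```

```bash
python3 -m pendant '[{"x":0,"y":0,"z":0.03,"wx":0,"wy":0,"wz":0,"grip":-1},{"x":0,"y":0,"z":0.06,"wx":0,"wy":0,"wz":0,"grip":-1},{"x":0,"y":0,"z":0.06,"wx":0,"wy":0,"wz":0,"grip":-1}]' 30; python3 -m pendant '[{"x":0,"y":0,"z":0.03,"wx":0,"wy":0,"wz":0,"grip":-1},{"x":0,"y":0,"z":0.03,"wx":0,"wy":0,"wz":0,"grip":-1}]' 30;python3 - <<'E'
from h import *
push([2.25,2.3,2.35,2.4])
E
```

```text
clock: 13.5
tcp_pos: [476.8, 88.2, 190.6]
tool_rot: [[-0.961, -0.276, 0.011], [-0.276, 0.961, 0.004], [-0.011, 0.001, -1.0]]
ft_force: [-0.6, -0.1, 1.0]
width: 0.1
clock: 13.7
tcp_pos: [476.6, 88.2, 189.5]
tool_rot: [[-0.961, -0.276, 0.01], [-0.276, 0.961, 0.004], [-0.011, 0.001, -1.0]]
ft_force: [0.5, 0.5, 1.1]
width: -0.2
2.25 tcp [-42.5  29.7] row x,y,z [-0.04 -0.01 -0.14]
2.3 tcp [-42.8  27. ] row x,y,z [-0.03 -0.01 -0.05]
2.35 tcp [-43.   24.3] row x,y,z [-0.03 -0.01  0.04]
2.4 tcp [-43.   21.6] row x,y,z [-0.02 -0.01  0.13]
t 13.7 tcp [476.6  88.2 189.5] F [0.48 0.45 1.05] w -0.2 z [[-0.276, 0.961, 0.001], [0.01, 0.004, -1.0]]
tcp c [-43.8  25.5]
```

```bash
for i in 1; do python3 -m pendant '[{"x":0,"y":0,"z":0.03,"wx":0,"wy":0,"wz":0,"grip":-1},{"x":0,"y":0,"z":0.04,"wx":0,"wy":0,"wz":0,"grip":-1},{"x":0,"y":0,"z":0.04,"wx":0,"wy":0,"wz":0,"grip":-1}]' 30; done; python3 - <<'E'
from h import *
grab("side","d16");crop("d16",225,190,100,90,7,"d16c");st();print(w2c(r.read_state()["tcp_pos"]))
E
```

```text
clock: 14.0
tcp_pos: [476.6, 88.2, 188.8]
tool_rot: [[-0.961, -0.276, 0.01], [-0.276, 0.961, 0.004], [-0.011, 0.001, -1.0]]
ft_force: [-2.7, -0.1, 7.0]
width: -0.1
t 14.05 tcp [476.7  88.2 188.8] F [-2.27 -0.79  6.7 ] w -0.2 z [[-0.276, 0.961, 0.001], [0.01, 0.004, -1.0]]
[-43.72973022   0.20231906  24.77730134]
```

View pics/d16c.png

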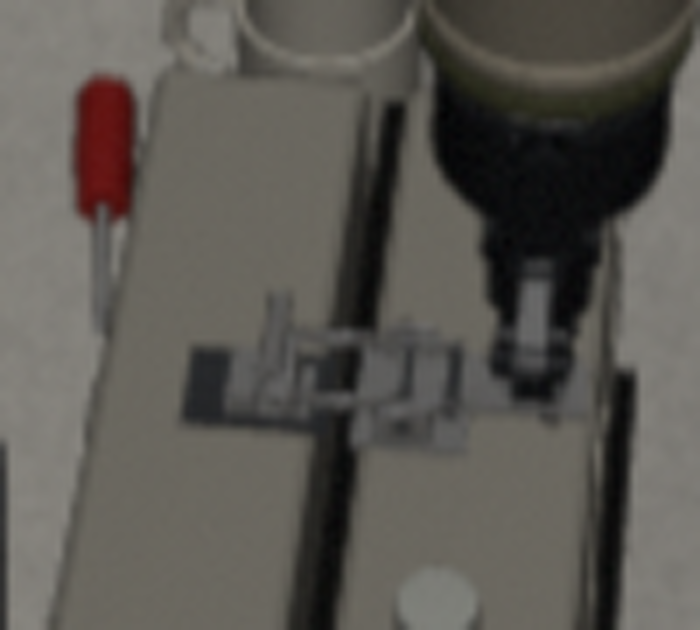

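```bash
python3 -m pendant '[{"x":0,"y":0,"z":0.03,"wx":0,"wy":0,"wz":0,"grip":-1},{"x":0,"y":0,"z":0.03,"wx":0,"wy":0,"wz":0,"grip":-1},{"x":0,"y":0,"z":0.03,"wx":0,"wy":0,"wz":0,"grip":-1}]' 30
```

```text
clock: 14.35
tcp_pos: [476.7, 88.2, 188.7]
tool_rot: [[-0.961, -0.276, 0.01], [-0.276, 0.961, 0.004], [-0.011, 0.001, -1.0]]
ft_force: [-3.7, 0.1, 9.2]
width: 0.2
```

```bash
python3 -m pendant '[{"x":0,"y":0,"z":0.04,"wx":0,"wy":0,"wz":0,"grip":-1},{"x":0,"y":0,"z":0.04,"wx":0,"wy":0,"wz":0,"grip":-1},{"x":0,"y":0,"z":0.04,"wx":0,"wy":0,"wz":0,"grip":-1}]' 30
```

```text
clock: 14.65
tcp_pos: [476.7, 88.2, 188.7]
tool_rot: [[-0.961, -0.276, 0.011], [-0.276, 0.961, 0.005], [-0.012, 0.002, -1.0]]
ft_force: [-5.9, -2.0, 13.6]
width: -0.2
```

Firmly on the stop (13.6 N, no further travel). Now lift off straight up and look.

```bash
python3 -m pendant '[{"x":0,"y":0,"z":-0.3,"wx":0,"wy":0,"wz":0,"grip":-1},{"x":0,"y":0,"z":-1.2,"wx":0,"wy":0,"wz":0,"grip":-1},{"x":0,"y":0,"z":-2.6,"wx":0,"wy":0,"wz":0,"grip":-1},{"x":0,"y":0,"z":-4,"wx":0,"wy":0,"wz":0,"grip":-1},{"x":0,"y":0,"z":-4,"wx":0,"wy":0,"wz":0,"grip":-1}]' 30;  python3 -m pendant '[{"x":-0.8,"y":0,"z":0,"wx":0,"wy":0,"wz":0,"grip":-1},{"x":-2,"y":0,"z":0,"wx":0,"wy":0,"wz":0,"grip":-1},{"x":-2.8,"y":0,"z":0,"wx":0,"wy":0,"wz":0,"grip":-1},{"x":-2.8,"y":0,"z":0,"wx":0,"wy":0,"wz":0,"grip":-1}]' 30
python3 - <<'E'
from h import *
grab("side","d17");crop("d17",205,170,130,110,6,"d17c");grab("wrist","w17");grab("scene","s17");st()
crop("w17",130,20,300,220,2.6,"w17c")
E
```

```text
clock: 15.15
tcp_pos: [477.5, 87.7, 314.6]
tool_rot: [[-0.961, -0.275, 0.019], [-0.275, 0.961, 0.009], [-0.021, 0.003, -1.0]]
ft_force: [-0.4, -0.1, -1.0]
width: 0.1
clock: 15.55
tcp_pos: [559.8, 111.9, 314.8]
tool_rot: [[-0.961, -0.276, 0.018], [-0.276, 0.961, 0.007], [-0.019, 0.002, -1.0]]
ft_force: [-0.8, -0.3, -0.6]
width: -0.2
t 15.7 tcp [557.8 110.4 315.9] F [-0.27 -1.22  0.57] w 0.2 z [[-0.275, 0.962, 0.003], [0.018, 0.008, -1.0]]
```

View pics/d17c.png

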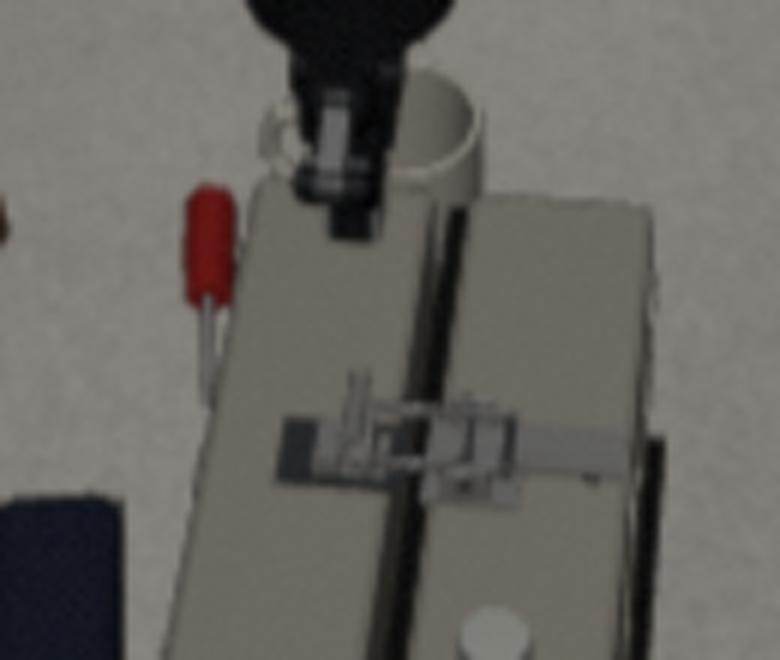

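View pics/w17c.png

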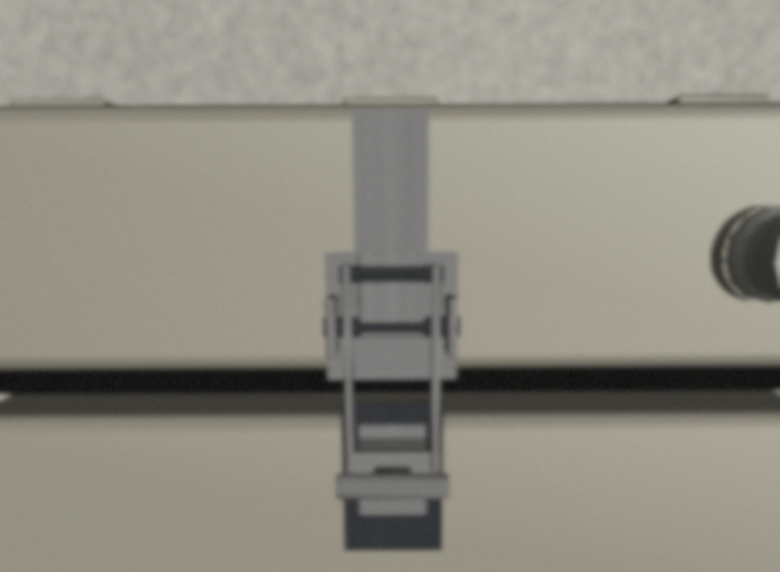

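View pics/s17.png

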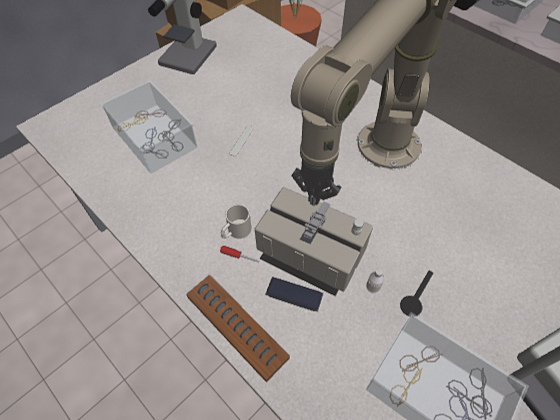

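```bash
python3 - <<'E'
from h import *
E=np.load("pics/w17.npy"); W=lambda x,y:(130+x/2.6,20+y/2.6)
for n,p,z in [("hinged edge",(200,415),150),("plate end",(392,549),150),("ridge far",(392,515),160),("pin",(392,486),180),("axle",(392,325),164),("lever root-tip dist",(392,108),166),("fixed front edge",(200,368),150)]:
    print(n,w2c(plane("wrist",W(*p),z,E)).round(1))
print("ajar plate end",612.8-526.2, 614.6-526.2)
p,e=tri(("wrist",W(392,486),E),("side",(205+358/6,170+395/6)));print("pin tri",w2c(p),e)
E
```

```text
hinged edge [ 30.6 -64.3 -14. ]
plate end [ 78.1  -0.4 -14. ]
ridge far [62.4 -0.4 -4. ]
pin [46.6 -0.3 16. ]
axle [-0.3 -0.2  0. ]
lever root-tip dist [-61.8  -0.1   2. ]
fixed front edge [ 14.9 -63.3 -14. ]
ajar plate end 86.59999999999991 88.39999999999998
pin tri [44.00386969 -0.30634127 24.93759836] [0.006436347148065611, 0.006436347147907527]
```

```bash
python3 - <<'E'
from station import r
print(r.hand_in())
E
```

```text
the job is handed in; nothing more can be done
None
```

The case is latched and handed in. I pinched the claw pin, swung the claw over and lowered the bar into the keeper's slot. I then let go and pushed the lever over past dead centre, pressed it onto its rubber stop, and lifted clear.

**Bar in the slot:** it went in on the first try. The force stayed between 0.5 and 2 N vertically, and the bar's centre came to about 7 mm below where it would sit if it had missed. I placed it over the mouth mostly from wrist-camera measurements; the force readings then showed no contact with the lip or ridge. A gentle pull back met about 6 N, but lever friction was about as large, so that alone did not prove the catch. The shell closing as the lever swung did.

**Lever on its stop:** contact came at about 2.34 rad by my estimate. I pressed to 13.6 N, with no further travel at the end.

**Last checks, after lifting off:**
- The lever lies flat.
- The hinged shell's top edge moved in by about 11 mm, from 41.7 to 30.6 mm past the pivot. That puts the shell at about 0.01 rad. The dark line still showing is the gasket gap.
- The gripper was well clear and touching nothing when I handed in, at about 16 s.
- Nothing around the case looked disturbed in the pictures, though I did not measure each item.

**One disagreement:** a final two-view estimate of the pin's height came out about 9 mm higher than expected (25 mm against about 16 mm above the pivot). I put this down to a poor pick of the pin in the low-resolution side picture. The pin's position in the wrist picture fits the seated latch.

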